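# Close the dust-filter box of a leather edge-finishing machine

## Task

The dust filter of the green edge-finishing machine has just been changed: lay the aluminium retaining bar across its two notched cradles over the filter (set it down, do not drop it in) and turn the brass turn-button on the front of the box anticlockwise until it lines up with the slot in the grey cover. Then fit the cover, slot end to the front, so that the button comes up through the slot, press it down against its springy seal until it is flush with the rim, and finish while still holding it pressed there with the gripper: I will lock the button while you hold. Leave the other things on the table where they are.

Things in the scene. Friction and masses are not known exactly. Their poses are not given: they have to be found in the camera images.
- seat (a point): centre of the flange the cover lands on, on the green machine's filter box, 85 mm above the table. x runs from the box's front (robot side) to its back, y left, z up; turned up to 0.2 rad, fixed during the job. The box is 220 (x) by 192 mm (y). A rim 6 mm thick stands 5 mm above the flange round a pocket 208 x 180 mm. The well over the filter spans x -50 to +80, y -70 to +70 mm
- motor (a point): middle of the front of the motor that stands behind the filter box, axes like seat, at seat x = 187 mm, y = 0, 115 mm above the table. The motor (96 mm across, 150 mm long along y, its top 164 mm above the table) has spindles with a burnishing head and a sanding drum reaching y = +-175 mm. An obstacle only
- cradles (a point): point on the machine, axes like seat: on the floor of the bar's notches, midway between the two steel cradles, 56 mm above the table, at seat x = +15 mm, y = 0. The cradles stand in the well at y = +-53 mm (each 16 mm thick); each has a notch 18 mm wide (along x) and 10 mm deep, open at the top. The filter between them lies 4 to 6 mm below this point
- bar: loose aluminium retaining bar, 124 mm long (its y axis), 12 mm wide (x), 14 mm high, with an orange finger tab on its middle, 44 mm long, as wide as the bar and 10 mm higher (24 mm in all); about 0.1 kg. Origin: centre of its underside. Either end may go to either side. Laid down, its origin is at the cradles point and it lies along the machine's y
- turn_button (a joint): brass turn-button on the front flange, a T-head on a stem with upright axis: 0 = head front to back, crosswise to the slot; 1.57 = head left to right, in line with the slot of the fitted cover. Grows anticlockwise seen from above, has firm stops at 0 and 1.57, stays where it is left (friction about 0.05 N m), starts between 0.1 and 0.5
- button_head (a point): centre of the turn-button's T-head, on its axis, at seat x = -75 mm, y = 0. The head is 34 mm long (its x axis), 10 mm thick and 18 mm high: from 6.5 to 24.5 mm above the flange
- cover: loose grey cover plate 200 (x) by 172 mm (y), 5 mm thick, about 0.34 kg, lying right way up; origin: centre of its underside. A brass-edged slot (20 mm in x, 44 mm in y) goes through it near its front, -x, end, which starts roughly towards the robot. In place, its origin and axes meet those of seat, with 4 mm play all round. If the button is not in line, the cover lands on its head
- cover_handle (a point): centre of the grip bar of the cover's black bow handle, at x = +15 mm, y = 0 and 37 mm above the cover's underside. The grip bar is 14 mm thick (x), 100 mm long (y) and 12 mm high; its feet stand at y = +-43 mm (14 mm wide)
- slot (a point): centre of the cover's slot, at the level of the underside, at x = -75 mm, y = 0 of the cover
- seal (a joint): travel of the black springy seal round the well, m: 0 = free, 5 mm above the flange; 0.005 = level with the flange, the cover flush with the rim. It pushes up with 6 N at 0 and 12 N at 0.005: the cover's weight alone does not press it down, and some 8 to 9 N more lands the cover on the rigid flange
- mallet: wooden mallet lying on its side: head 55 x 95 x 55 mm, handle to the side; origin under the head; bystander, leave it
- scissors: scissors with black ring handles lying flat, about 210 mm long, 8 mm high; origin at the pivot; bystander, leave it
- spool: tan thread spool standing, 48 mm across, 60 mm high; origin under its centre; bystander, leave it
- glue_jar: amber glue jar with black lid, 66 mm across, 85 mm high; origin under its centre; bystander, leave it
- awl: awl with a wooden handle lying flat, 150 mm long; origin near its middle; bystander, leave it
- rivet_tin: low round steel rivet bowl, 76 mm across, 28 mm high; origin under its centre; bystander, leave it
- valet_tray: small dark open tray, 110 x 90 x 32 mm; origin under its centre; bystander, leave it
Things that resemble listed ones, but are neither listed nor needed, are in the scene too. Of the things shaped like the bar, the aluminium one is meant.

How it is judged (in metres and radians):
On the way, in this order (a step that is already met when the one before it is completed fails the run):
1. the retaining bar lies across both cradles, let go, and the turn-button is in line with the slot's direction (either first) (x of bar in the frame of cradles between -0.006 and 0.006 m and y of bar in the frame of cradles between -0.012 and 0.012 m and z of bar in the frame of cradles between -0.003 and 0.003 m and angle between the y axis of bar and the y axis of cradles, either way round below 0.15 rad and angle between bar's own z axis and vertical below 0.08 rad and linear speed of bar below 0.05 m/s and contact force between the fingers and bar below 0.3 N and value of joint turn_button above 1.4 rad), for 0.2 s.
2. the cover is in its pocket, button through the slot, pressed flush by the gripper (x of cover in the frame of seat between -0.007 and 0.007 m and y of cover in the frame of seat between -0.007 and 0.007 m and z of cover in the frame of seat between -0.003 and 0.0018 m and angle between the x axis of cover and the x axis of seat, either way round below 0.08 rad and angle between cover's own z axis and vertical below 0.025 rad and value of joint seal above 0.0035 m and contact force between the fingers and cover above 2 N and linear speed of cover below 0.02 m/s and value of joint turn_button above 1.4 rad), for 0.2 s.
At the end, for the whole second after the job is handed in: Bar in both notches (6 mm across, 12 mm along, 3 mm high, 0.15 rad); button in line (above 1.40 rad); cover in its pocket over the button (7 mm, 0.08 rad, level to 0.025), within 1.8 mm of the flange, seal pressed more than 3.5 mm, at rest, the gripper still bearing on it with over 2 N (all of step 2 and x of bar in the frame of cradles between -0.006 and 0.006 m and y of bar in the frame of cradles between -0.012 and 0.012 m and z of bar in the frame of cradles between -0.003 and 0.003 m and angle between the y axis of bar and the y axis of cradles, either way round below 0.15 rad and angle between bar's own z axis and vertical below 0.08 rad and linear speed of bar below 0.05 m/s); the arm keeps its last pose, push and grip.
It fails at once if the bar is dropped into the box (faster than 0.6 m/s over the cradles) (linear speed of bar above 0.6 m/s and distance between bar and cradles below 0.06 m).
It fails at once if a bystander is shifted by more than 40 mm (distance of any of mallet, scissors, spool, glue_jar, awl, rivet_tin, valet_tray from where it was at the start of the episode above 0.04 m).
It also fails if it takes over 61 s, if anything falls off the work surface, if the arm or the gripper's body presses on something with over 40 N, if the wrist force passes 120 N, or if a joint passes its speed limit or range.

## Robot

A 6-joint arm with a two-finger parallel gripper is mounted at the origin on the work surface. World frame = base frame: x ahead of the robot, y to its left, z up, the work surface at z = 0. Lengths are in m, angles in degrees, forces in N, time in s.
With the tool pointing down it reaches from about 0.35 to 0.875 m from the base axis. Payload 4.2 kg.
Tool frame: the origin (TCP) lies midway between the tips of the shut fingers; the grasp point (between the pads) lies 19 mm behind it; z points along the fingers, y is the direction in which the jaws open and shut (so a half turn about z gives the same grasp; the last joint's range is limited). The gripper opens to 87 mm and grips with 3 to 60 N. Pads are 19 mm wide; open, the fingers measure 117 mm over their backs; the gripper's body (75 mm by 190 mm) begins 51 mm behind the grasp point.
Start: joints at [-62.017, 22.042, 0.453, 0, -68.411, -14.817], TCP at [0.142, -0.609, 0.223] pointing down, gripper open.
Joint ranges: [-179.83, 179.83], [-69.29, 118.12], [-61.27, 80.66], [-181.25, 117.63], [-171.15, -9.14], [-177.46, 177.46]. Speed limits (degrees/s): [159.86, 159.86, 180, 180, 180, 180].

## Interface

Orientations are given as a 3x3 rotation matrix whose columns are the frame's x, y, z axes.
In Python, from station import sense, capture, get_calibration, finish_job, spot_in, spot_point gives the robot as it stands.
- The arm moves only by the shell command python3 -m inch 'ROWS'. ROWS is JSON, a list of rows, each an object with "fingers": the finger opening in cm, from 0 to 8.7; "delta_pos": the shift along the tool's x, y, z in cm, a list of three; "spin": the turn about the tool's z in degrees. In form: [{"fingers": fingers, "delta_pos": [dx, dy, dz], "spin": spin}, ...]. A call has 1 to 20 rows; each row is the pose to reach, as a shift and turn from the pose commanded when the call began, along the tool's axes at that moment; what a row does not reach only later rows make up. A row lasts 1/10 s, in which the tool goes at most 50 mm and 8.59 degrees, less where a joint would pass 70% of its speed; a pose out of reach is approached as far as the arm can. A call with a gripper value outside its range is refused whole. The fingers move at their own pace and stop on an object; the grip force is fixed at half the most. Time passes only in rows, so rows that repeat a pose let the fingers close. It gives the time, the measured TCP pose, the force and the opening at its end, in the units of the state.
- sense(): the state, without advancing time (a new reading comes with each control period).
- capture(name): name is "side" or "top"; returns the picture (384x512x3 uint8, red, green, blue); there is no depth.
- get_calibration(name): a dict with "K" (3x3 intrinsics, pixels), "T" (4x4, takes a point from camera to world coordinates). Camera axes: x right, y up, looking along -z (the intrinsics and any distortion apply to the point x, -y, -z); pixel columns grow to the right and rows downward; lengths in m; the calibration is good to about 2 mm. A picture is of the moment at which its call begins. get_calibration takes no time and is no camera call.
- finish_job(): hands the job in, once; it reports no verdict.
Trained networks look in the newest picture that a camera, given by its name, has taken for a name from the list of things; names that differ only in an ending like _2 or _b are one class to them, and where a whole thing is asked for, a point or a joint stands for the part that bears it (a point fixed in the world has none). Each returns a list of dicts, best first, with "conf" (0 to 1); they miss things now and then, are a little off and sometimes report something else, mostly with a low value. They report only what shows in the picture. A call takes as long as a camera call. They do not tell look-alikes from the thing itself.
- spot_in(camera, target): "extent" ([left, top, right, bottom] as shares, 0 to 1, of the picture: columns of its width, rows of its height, round what is visible of it).
- spot_point(camera, target): "location" ([column, row] as shares, 0 to 1, of the picture: columns of its width, rows of its height: a listed point, or the origin of a listed thing).
The state is a dict: "time_s": time; "joints": joint angles; "joint_velocities": joint speeds; "effort": joint torques, N m; "tcp_pos": TCP position; "ee_rot": TCP orientation; "wrist_force": force on the tool from outside, world axes, zero at the start; "moment": the same for the moment, N m; "gripper_width": opening from 0.0 (shut) to 1.0 (fully open).
Only numpy, scipy, OpenCV 4.12 (cv2) and the standard library are available. Lean on these libraries where they do the work, as an engineer would, in place of code of your own. Each camera call takes 0.05 s, during which the arm holds its last target.

## Working session

There is one attempt and no reset: what is moved stays moved. The work goes in short steps, Python scripts to look and compute and a shell command to move; the robot and the scene stay as the last step left them, time stands still between calls to the robot, and variables do not carry over. Pictures are saved under pics/ and viewed, and the job is handed in when it is done.

```bash
ls; mkdir -p pics
python3 - <<'E'
from station import *
import cv2
for n in("side","top"):
    im=capture(n); cv2.imwrite(f"pics/{n}0.png",im[:,:,::-1].copy())
    c=get_calibration(n); print(n,c)
    for t in ["bar","cover","turn_button","mallet"]:
        print(t,[(round(d['conf'],2),[round(v,3) for v in d['extent']]) for d in spot_in(n,t)])
    for t in ["bar","cover","button_head","cover_handle","slot","seat","cradles","motor"]:
        print(t,[(round(d['conf'],2),[round(v,4) for v in d['location']]) for d in spot_point(n,t)])
s=sense();print(s)
E
```

```text
pics
side {'K': array([[394.26969001,   0.        , 257.79644354],
       [  0.        , 394.26969001, 184.34616526],
       [  0.        ,   0.        ,   1.        ]]), 'T': array([[-0.97798892,  0.15259949, -0.14230626,  0.34650515],
       [-0.20859779, -0.69881826,  0.68420757,  0.8891356 ],
       [ 0.00496351,  0.69883219,  0.71526843,  1.04256087],
       [ 0.        ,  0.        ,  0.        ,  1.        ]])}
bar [(0.57, [0.4, 0.646, 0.473, 0.705]), (0.5, [0.49, 0.723, 0.494, 0.814])]
cover []
turn_button [(0.5, [0.503, 0.461, 0.523, 0.49])]
mallet [(0.71, [0.58, 0.785, 0.777, 0.921]), (0.19, [0.517, 0.339, 0.622, 0.42])]
bar [(0.65, [0.443, 0.6734]), (0.47, [0.4904, 0.7609])]
cover [(0.62, [0.5687, 0.3687])]
button_head [(0.56, [0.5205, 0.4633])]
cover_handle [(0.59, [0.5584, 0.3563]), (0.58, [0.4037, 0.9245])]
slot [(0.89, [0.61, 0.3729])]
seat [(0.74, [0.477, 0.4753])]
cradles [(0.98, [0.4686, 0.4914])]
motor [(0.79, [0.36, 0.4612])]
top {'K': array([[352.3412251 ,   0.        , 260.16019616],
       [  0.        , 352.3412251 , 192.55768841],
       [  0.        ,   0.  
[... 978 characters left out ...]
0995e-03,
       -6.84124578e+01, -1.48157395e+01]), 'joint_velocities': array([ 0.02946979, -0.0666285 , -0.04306637, -0.06737229,  0.00135349,
        0.02382352]), 'effort': array([ 4.58338291e-04, -3.90469873e+01,  1.87613887e+01,  4.22420114e+00,
        1.52429170e-02, -3.27093676e-05]), 'tcp_pos': array([ 0.14236602, -0.60853618,  0.22255145]), 'ee_rot': array([[-9.73716537e-01, -2.27763268e-01,  6.35591925e-06],
       [-2.27763267e-01,  9.73716536e-01,  2.69195996e-05],
       [-1.23201596e-05,  2.47644143e-05, -1.00000000e+00]]), 'wrist_force': array([0.51493642, 0.77802259, 0.20402832]), 'moment': array([ 0.00515521, -0.00668914, -0.0135765 ]), 'gripper_width': 1.0002966978937742}
```

View pics/side0.png

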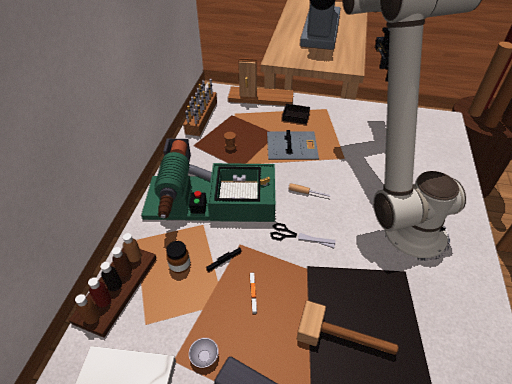

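View pics/top0.png

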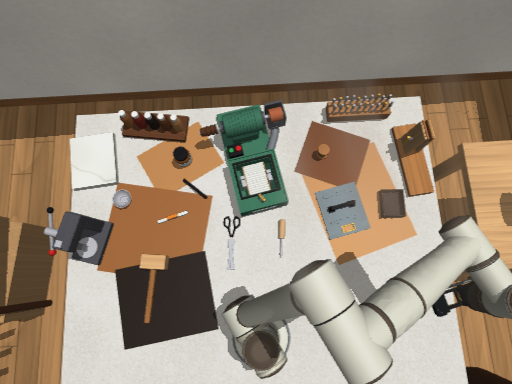

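Run:
```python
import cv2
im=cv2.imread("pics/top0.png"); cv2.imwrite("pics/topcrop0.png",cv2.resize(im[120:280,140:390],(800,512),interpolation=cv2.INTER_CUBIC))
im=cv2.imread("pics/side0.png"); cv2.imwrite("pics/sidecrop0.png",cv2.resize(im[230:350,170:330],(800,600),interpolation=cv2.INTER_CUBIC))
cv2.imwrite("pics/sidecrop0b.png",cv2.resize(im[110:240,180:353],(798,600),interpolation=cv2.INTER_CUBIC))
```

```text
(no output)
```

View pics/topcrop0.png

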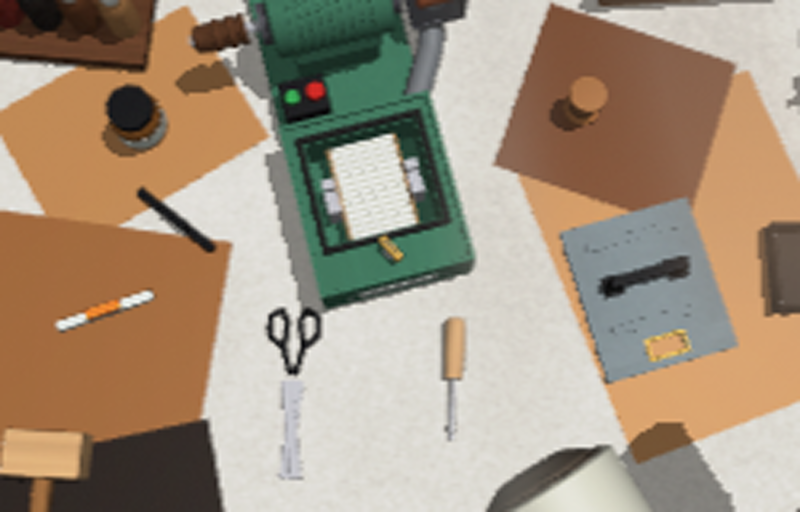

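View pics/sidecrop0.png

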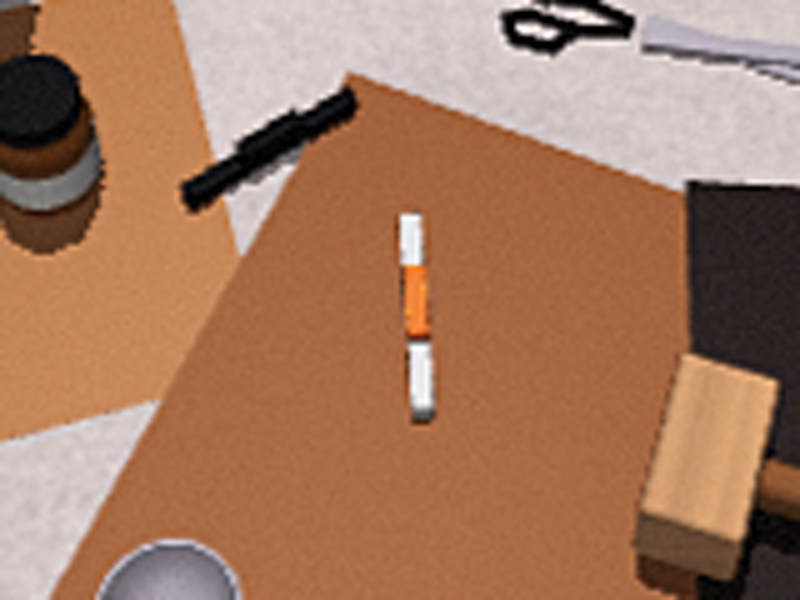

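View pics/sidecrop0b.png

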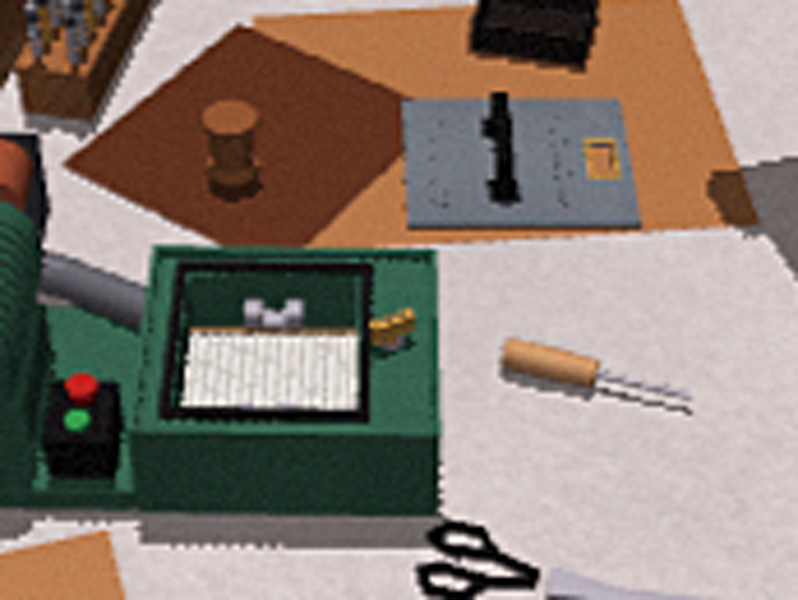

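The bar candidates are the black one at top (195,189) / side (224,260), and the silver one with the orange tab at top (172,216) / side (253,293). The silver one is the aluminium bar with the orange tab, and the side crop confirms it. The cover is at top (342,211), with its slot towards the robot. The brass button is at top (262,198), clearly not in line. Next I'll rectify the views onto known planes to measure.

```bash
cat > h.py <<'E'
import numpy as np, cv2
from station import *
def proj(n,P):
    c=get_calibration(n); T=c["T"]; P=np.atleast_2d(P).astype(float)
    q=(P-T[:3,3])@T[:3,:3]; q=q*[1,-1,-1]; u=q@c["K"].T; return u[:,:2]/u[:,2:]
def onplane(n,uv,z):
    c=get_calibration(n); T=c["T"]; uv=np.atleast_2d(uv).astype(float)
    d=np.c_[uv,np.ones(len(uv))]@np.linalg.inv(c["K"]).T; d=(d*[1,-1,-1])@T[:3,:3].T
    s=(z-T[2,3])/d[:,2]; return T[:3,3]+d*s[:,None]
def share(l): return np.array(l)*[512,384]
def rect(n,im,cx,cy,z,half=.15,mm=0.5):
    # output: up = +x world, left = +y world
    N=int(2*half*1000/mm); i,j=np.mgrid[0:N,0:N]
    X=cx+half-i*mm/1000; Y=cy+half-j*mm/1000
    uv=proj(n,np.c_[X.ravel(),Y.ravel(),np.full(X.size,z)]).astype(np.float32)
    return cv2.remap(im,uv[:,0].reshape(N,N),uv[:,1].reshape(N,N),cv2.INTER_CUBIC)
def tri(a,b):
    # a: uv in side, b: uv in top -> point, gap
    L=[]
    for n,uv in(("side",a),("top",b)):
        p0=onplane(n,uv,0.0)[0];o=get_calibration(n)["T"][:3,3];d=p0-o;L.append((o,d/np.linalg.norm(d)))
    A=sum(np.eye(3)-np.outer(d,d) for o,d in L);bb=sum((np.eye(3)-np.outer(d,d))@o for o,d in L)
    p=np.linalg.solve(A,bb);return p,[np.linalg.norm((np.eye(3)-np.outer(d,d))@(p-o)) for o,d in L]
E
python3 - <<'E'
from h import *
S=lambda n,t:share(t)
print("seat",onplane("top",share([.5018,.4701]),.085),onplane("side",share([.477,.4753]),.085))
print("cradles",onplane("top",share([.502,.4654]),.056),onplane("side",share([.4686,.4914]),.056))
print("motor",onplane("top",share([.4781,.3539]),.115),onplane("side",share([.36,.4612]),.115))
print("button",onplane("top",share([.5143,.5102]),.1),onplane("side",share([.5205,.4633]),.1))
print("bar",onplane("top",share([.3383,.5643]),.0),onplane("side",share([.4904,.7609]),.0))
print("cover",onplane("top",share([.6691,.5443]),.0),onplane("side",share([.5687,.3687]),.0))
print("handle",onplane("top",share([.6678,.5417]),.037),onplane("side",share([.5584,.3563]),.037))
print("slot",onplane("top",share([.6816,.5943]),.0),onplane("side",share([.61,.3729]),.0))
t=cv2.imread("pics/top0.png");s=cv2.imread("pics/side0.png")
c=onplane("top",share([.5018,.4701]),.085)[0]
for nm,(x,y,z,h) in dict(box=(c[0],c[1],.09,.15),bar=(*onplane("top",[172,216],.014)[0][:2],.014,.08),cov=(*onplane("top",[342,211],.005)[0][:2],.005,.14)).items():
    print(nm,x,y)
    a=[cv2.resize(rect(n,im,x,y,z,h,h/200),(400,400)) for n,im in(("top",t),("side",s))]
    for k in a:
        for g in range(0,400,50): cv2.line(k,(g,0),(g,4),(0,0,255),1);cv2.line(k,(0,g),(4,g),(0,0,255),1)
    cv2.imwrite(f"pics/rect_{nm}.png",np.hstack(a))
E
```

```text
seat [[ 0.58681645 -0.01919164  0.085     ]] [[ 0.58405738 -0.0255055   0.085     ]]
cradles [[ 0.60157476 -0.02001048  0.056     ]] [[ 0.59881371 -0.02080434  0.056     ]]
motor [[0.76188466 0.01824324 0.115     ]] [[0.7782312  0.02115185 0.115     ]]
button [[ 0.52110707 -0.04019453  0.1       ]] [[ 0.51153842 -0.04870664  0.1       ]]
bar [[0.47733086 0.32824056 0.        ]] [[0.48131534 0.32614066 0.        ]]
cover [[ 0.46870576 -0.36022764  0.        ]] [[ 0.4705982  -0.37957081  0.        ]]
handle [[ 0.46708546 -0.34911391  0.037     ]] [[ 0.49157869 -0.35979943  0.037     ]]
slot [[ 0.38940096 -0.37749245  0.        ]] [[ 0.3838569  -0.38797808  0.        ]]
box 0.5868164451552422 -0.019191643659008394Traceback (most recent call last):
  File "<stdin>", line 15, in <module>
  File "h.py", line 13, in rect
    N=int(2*half*1000/mm); i,j=np.mgrid[0:N,0:N]
                               ~~~~~~~~^^^^^^^^^
    nn = _nx.indices(size, typ)
    res = empty((N,) + dimensions, dtype=dtype)
numpy._core._exceptions._ArrayMemoryError: Unable to allocate 2.33 TiB for an array with shape (2, 400000, 400000) and data type int64
```

Run:
```python
from h import *
t=cv2.imread("pics/top0.png");s=cv2.imread("pics/side0.png")
for nm,(x,y,z,h) in dict(box=(.587,-.019,.09,.15),bar=(*onplane("top",[172,216],.014)[0][:2],.014,.08),cov=(*onplane("top",[342,211],.005)[0][:2],.005,.14)).items():
    print(nm,x,y)
    a=[rect(n,im,x,y,z,h,h*5) for n,im in(("top",t),("side",s))]
    for k in a:
        for g in range(0,400,50): cv2.line(k,(g,0),(g,4),(0,0,255),1);cv2.line(k,(0,g),(4,g),(0,0,255),1)
    cv2.imwrite(f"pics/rect_{nm}.png",np.hstack(a))
```

```text
box 0.587 -0.019
bar 0.47815315702072925 0.32964921049428075
cov 0.4599473255732529 -0.35581251777196266
```

View pics/rect_box.png

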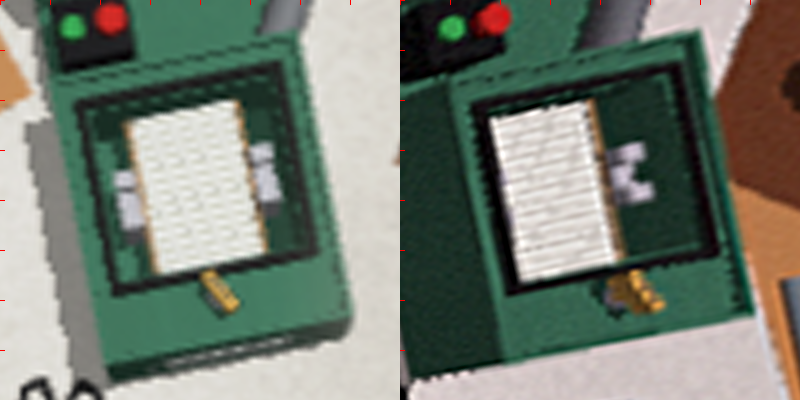

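View pics/rect_bar.png

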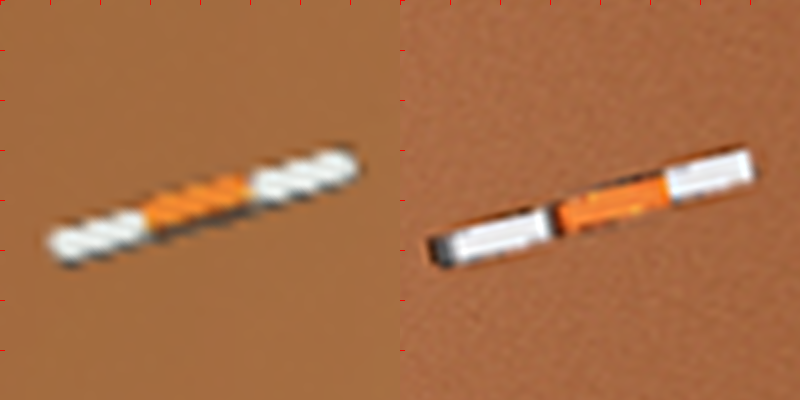

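View pics/rect_cov.png

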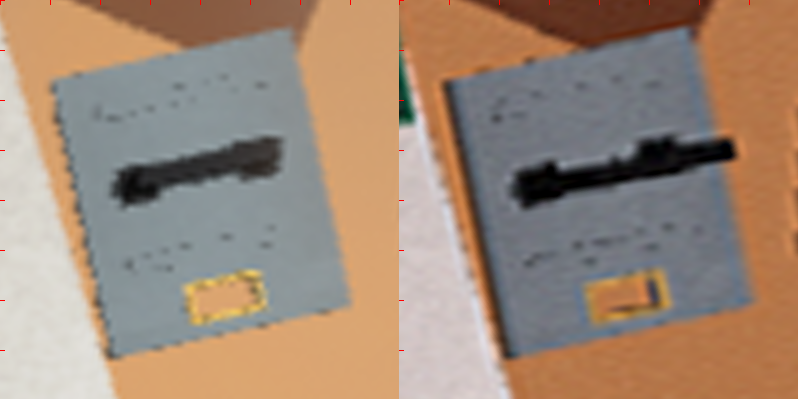

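The rectified views agree between cameras. I'll refine the box, cover and bar poses with an edge fit using both cameras.

```bash
cat > fit.py <<'E'
from h import *
from scipy.optimize import minimize
def grad(im):
    g=np.zeros(im.shape[:2],np.float32)
    for c in cv2.split(im.astype(np.float32)):
        c=cv2.GaussianBlur(c,(0,0),1.0)
        g=np.maximum(g,np.hypot(cv2.Sobel(c,5,1,0),cv2.Sobel(c,5,0,1)))
    return np.minimum(g,np.percentile(g,97))
def seg(a,b,n=60): return np.linspace(a,b,n)
def rectp(x0,x1,y0,y1,z): 
    c=[(x0,y0,z),(x1,y0,z),(x1,y1,z),(x0,y1,z)]
    return [seg(np.array(c[i]),np.array(c[(i+1)%4])) for i in range(4)]
def xf(P,p):
    c,s=np.cos(p[2]),np.sin(p[2]);return np.c_[p[0]+c*P[:,0]-s*P[:,1],p[1]+s*P[:,0]+c*P[:,1],P[:,2]]
def fit(G,model,p0,z0=0,cams=("top","side")):
    # model: {cam: pts}
    def cost(q):
        p=np.array(p0)+q*[.001,.001,.01];t=0
        for n in cams:
            uv=proj(n,xf(model[n],p)).astype(np.float32)
            t-=cv2.remap(G[n],uv[:,0:1],uv[:,1:2],cv2.INTER_LINEAR).mean()
        return t
    best=min((minimize(cost,np.array(s,float),method="Nelder-Mead",options=dict(initial_simplex=np.array(s)+np.array([[0,0,0],[3,0,0],[0,3,0],[0,0,3]]))) for s in [(0,0,0),(3,2,1),(-3,-2,-1),(2,-3,1),(-2,3,-1)]),key=lambda r:r.fun)
    return np.array(p0)+best.x*[.001,.001,.01],best.fun
E
python3 - <<'E'
from fit import *
I={n:cv2.imread(f"pics/{n}0.png") for n in("top","side")}
G={n:grad(I[n]) for n in I}
box=np.vstack(rectp(-.11,.11,-.096,.096,.09)+rectp(-.05,.08,-.07,.07,.09))
cov=np.vstack(rectp(-.1,.1,-.086,.086,.005)+rectp(-.085,-.065,-.022,.022,.005))
bar=np.vstack(rectp(-.006,.006,-.062,.062,.014)[1::2]+rectp(-.006,.006,-.062,.062,.014)[0::2])
bar=np.vstack([seg(np.array((x,y0,.014)),np.array((x,y1,.014))) for x in(-.006,.006) for y0,y1 in((-.062,-.022),(.022,.062))]+[seg(np.array((-.006,y,.014)),np.array((.006,y,.014)),30) for y in(-.062,.062)]+[seg(np.array((-.006,y,.024)),np.array((.006,y,.024)),30) for y in(-.022,.022)])
R={}
for nm,m,p0 in(("box",box,(.589,-.0194,.188)),("cov",cov,(.4655,-.3562,.216)),("bar",bar,(.477,.3292,.243))):
    for cams in(("top","side"),("top",),("side",)):
        p,f=fit(G,dict(top=m,side=m),p0,cams=cams);print(nm,cams,p.round(4),np.degrees(p[2]).round(2),f)
        R.setdefault(nm,(m,p))
for n,org in(("top",(160,140,220,120)),("side",(180,100,170,210))):
    im=cv2.resize(I[n],None,fx=4,fy=4,interpolation=cv2.INTER_CUBIC)
    for m,p in R.values():
        for u,v in proj(n,xf(m,p)): cv2.circle(im,(int((u+.5)*4),int((v+.5)*4)),0,(0,0,255),-1)
    x,y,w,h=org; cv2.imwrite(f"pics/fit_{n}.png",cv2.resize(im[y*4:(y+h)*4,x*4:(x+w)*4],None,fx=(800 if n=="top" else 485)/(w*4),fy=(800 if n=="top" else 485)/(w*4)))
E
```

```text
box ('top', 'side') [ 0.5876 -0.0195  0.1958] 11.22 -324.8431396484375
box ('top',) [ 0.5902 -0.0205  0.1898] 10.88 -138.54151916503906
box ('side',) [ 0.5871 -0.0186  0.2103] 12.05 -190.44354248046875Traceback (most recent call last):
  File "<stdin>", line 11, in <module>
  File "fit.py", line 23, in fit
    best=min((minimize(cost,np.array(s,float),method="Nelder-Mead",options=dict(initial_simplex=np.array(s)+np.array([[0,0,0],[3,0,0],[0,3,0],[0,0,3]]))) for s in [(0,0,0),(3,2,1),(-3,-2,-1),(2,-3,1),(-2,3,-1)]),key=lambda r:r.fun)
  File "fit.py", line 23, in <genexpr>
    best=min((minimize(cost,np.array(s,float),method="Nelder-Mead",options=dict(initial_simplex=np.array(s)+np.array([[0,0,0],[3,0,0],[0,3,0],[0,0,3]]))) for s in [(0,0,0),(3,2,1),(-3,-2,-1),(2,-3,1),(-2,3,-1)]),key=lambda r:r.fun)
              ~~~~~~~~^^^^^^^^^^^^^^^^^^^^^^^^^^^^^^^^^^^^^^^^^^^^^^^^^^^^^^^^^^^^^^^^^^^^^^^^^^^^^^^^^^^^^^^^^^^^^^^^^^^^^^^^^^^^^^^^^^^^^^^^^^^^^^^^^^^
    res = _minimize_neldermead(fun, x0, args, callback, bounds=bounds,
                               **options)
    fxr = func(xr)
    fx = function(np.copy(x), *(wrapper_args + args))
  File "fit.py", line 20, in cost
    uv=proj(n,xf(model[n],p)).astype(np.float32)
       ~~~~^^^^^^^^^^^^^^^^^^
  File "h.py", line 4, in proj
    c=get_calibration(n); T=c["T"]; P=np.atleast_2d(P).astype(float)
ValueError: time passes only in moves, steps and waits
```

```bash
python3 - <<'E'
import pickle
from station import get_calibration
pickle.dump({n:get_calibration(n) for n in("side","top")},open("cal.pkl","wb"))
s=open("h.py").read().replace("from station import *","from station import *\nimport pickle\nCAL=pickle.load(open('cal.pkl','rb'))\ndef get_calibration(n): return CAL[n]")
open("h.py","w").write(s)
E
cat > r1.py <<'E'
from fit import *
I={n:cv2.imread(f"pics/{n}0.png") for n in("top","side")}
G={n:grad(I[n]) for n in I}
rim=np.vstack(rectp(-.11,.11,-.096,.096,.09))
well=np.vstack(rectp(-.05,.08,-.07,.07,.09))
cov=np.vstack(rectp(-.1,.1,-.086,.086,.005)+rectp(-.085,-.065,-.022,.022,.005))
bar=np.vstack([seg(np.array((x,y0,.014)),np.array((x,y1,.014))) for x in(-.006,.006) for y0,y1 in((-.062,-.022),(.022,.062))]+[seg(np.array((-.006,y,.014)),np.array((.006,y,.014)),30) for y in(-.062,.062)]+[seg(np.array((-.006,y,.024)),np.array((.006,y,.024)),30) for y in(-.022,.022)])
R={}
for nm,m,p0 in(("rim",rim,(.589,-.0194,.188)),("well",well,(.589,-.0194,.188)),("cov",cov,(.4655,-.3562,.216)),("bar",bar,(.477,.3292,.243))):
    for cams in(("top","side"),("top",),("side",)):
        p,f=fit(G,dict(top=m,side=m),p0,cams=cams);print(nm,cams,p.round(4),np.degrees(p[2]).round(2),round(f))
        R.setdefault(nm,(m,p))
for n,org in(("top",(160,140,220,120)),("side",(180,100,170,210))):
    im=cv2.resize(I[n],None,fx=4,fy=4,interpolation=cv2.INTER_CUBIC)
    for m,p in R.values():
        for u,v in proj(n,xf(m,p)): cv2.circle(im,(int((u+.5)*4),int((v+.5)*4)),0,(0,0,255),-1)
    x,y,w,h=org; cv2.imwrite(f"pics/fit_{n}.png",cv2.resize(im[y*4:(y+h)*4,x*4:(x+w)*4],None,fx=(800 if n=="top" else 485)/(w*4),fy=(800 if n=="top" else 485)/(w*4)))
E
python3 r1.py
```

```text
rim ('top', 'side') [ 0.5904 -0.0191  0.1892] 10.84 -386
rim ('top',) [ 0.5901 -0.0191  0.1949] 11.17 -176
rim ('side',) [ 0.5916 -0.0189  0.1806] 10.35 -211
well ('top', 'side') [ 0.5826 -0.026   0.1102] 6.32 -320
well ('top',) [ 0.6009 -0.0446  0.2274] 13.03 -198
well ('side',) [ 0.585  -0.0171  0.1899] 10.88 -186
cov ('top', 'side') [ 0.4644 -0.3534  0.2106] 12.07 -327
cov ('top',) [ 0.464  -0.354   0.2025] 11.6 -162
cov ('side',) [ 0.4646 -0.3526  0.2074] 11.88 -166
bar ('top', 'side') [0.4761 0.3288 0.2827] 16.2 -573
bar ('top',) [0.476  0.329  0.2818] 16.14 -281
bar ('side',) [0.4762 0.3285 0.2834] 16.24 -293
```

View pics/fit_top.png

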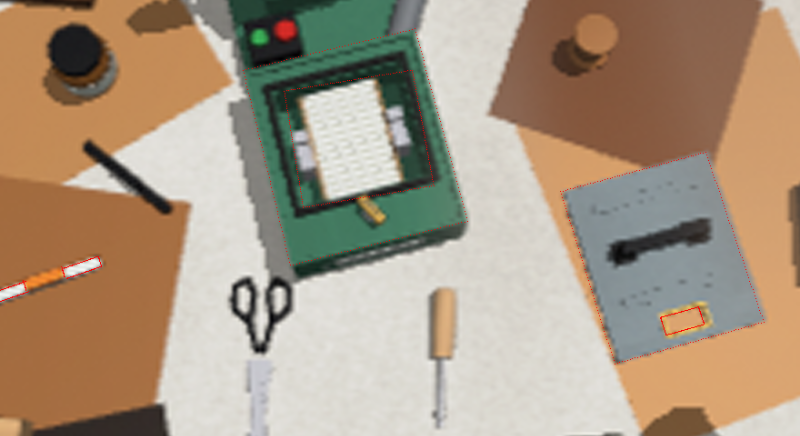

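View pics/fit_side.png

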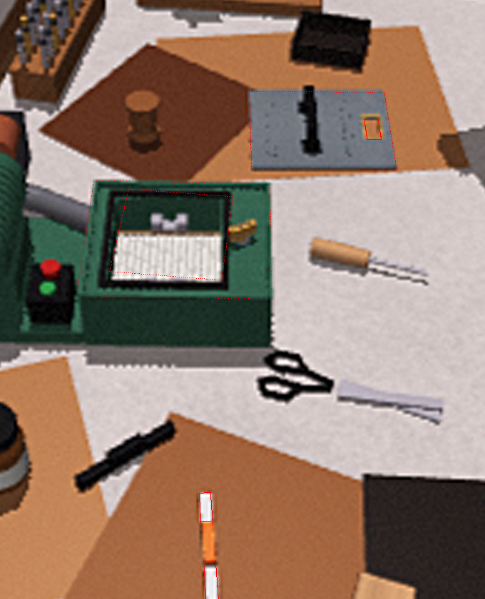

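```bash
cat > d.py <<'E'
import sys,numpy as np
from station import sense
s=sense();R=s["ee_rot"];p=s["tcp_pos"]
print("t",s["time_s"],"tcp",p.round(4),"yawY",np.degrees(np.arctan2(R[1,1],R[0,1])).round(2),"F",s["wrist_force"].round(1),"M",s["moment"].round(2),"w",round(s["gripper_width"]*87,1),"j6",s["joints"][5].round(1))
for a in sys.argv[1:]:
    v=[float(k) for k in a.split(",")]
    d=R.T@(np.array(v[:3])-p)*100
    y=np.degrees(np.arctan2(R[1,1],R[0,1])); sp=-((v[3]-y+180)%360-180) if len(v)>3 else 0
    print(a,"->",d.round(2),"spin",round(sp,1))
E
python3 d.py .48,-.25,.2,160 .4765,.329,.15,194.5 .4765,.329,.06,194.5
```

```text
t 1.3 tcp [ 0.1424 -0.6085  0.2226] yawY 103.17 F [0.5 0.8 0.2] M [ 0.01 -0.01 -0.01] w 87.0 j6 -14.8
.48,-.25,.2,160 -> [-41.04  27.22   2.26] spin -56.8
.4765,.329,.15,194.5 -> [-53.89  83.68   7.26] spin -91.3
.4765,.329,.06,194.5 -> [-53.89  83.68  16.26] spin -91.3
```

```bash
python3 -m inch '[{"fingers":4,"delta_pos":[-4,3,0],"spin":-5},{"fingers":4,"delta_pos":[-8,5.5,0.5],"spin":-11},{"fingers":4,"delta_pos":[-12,8,1],"spin":-17},{"fingers":4,"delta_pos":[-16,11,1],"spin":-23},{"fingers":4,"delta_pos":[-20,13.5,1.5],"spin":-29},{"fingers":4,"delta_pos":[-24,16,1.5],"spin":-35},{"fingers":4,"delta_pos":[-28,19,2],"spin":-41},{"fingers":4,"delta_pos":[-32,22,2],"spin":-46},{"fingers":4,"delta_pos":[-36,25,2],"spin":-51},{"fingers":4,"delta_pos":[-39,28.5,2],"spin":-57},{"fingers":4,"delta_pos":[-41.5,32.5,2],"spin":-62},{"fingers":4,"delta_pos":[-42.5,37,2],"spin":-66},{"fingers":4,"delta_pos":[-43.5,41.5,2.5],"spin":-70},{"fingers":4,"delta_pos":[-44.5,46,3],"spin":-74},{"fingers":4,"delta_pos":[-45.5,50.5,3.5],"spin":-78},{"fingers":4,"delta_pos":[-46.5,55,4],"spin":-82},{"fingers":4,"delta_pos":[-47.5,59.5,4.5],"spin":-86},{"fingers":4,"delta_pos":[-48.5,64,5],"spin":-89},{"fingers":4,"delta_pos":[-49.5,68.5,5.5],"spin":-91.3},{"fingers":4,"delta_pos":[-50.5,73,6],"spin":-91.3}]'; python3 d.py .4765,.329,.10,194.5 .4765,.329,.006,194.5
```

```text
time_s: 3.3
tcp_pos: [0.4676, 0.2193, 0.1628]
ee_rot: [[0.251, -0.968, 0.001], [-0.968, -0.251, 0.0], [-0.0, -0.001, -1.0]]
wrist_force: [1.0, -0.0, -0.7]
gripper_width: 0.458
t 3.3 tcp [0.4676 0.2193 0.1628] yawY -165.46 F [ 1.  -0.  -0.7] M [ 0.01 -0.02 -0.06] w 39.9 j6 -28.6
.4765,.329,.10,194.5 -> [-10.39  -3.61   6.28] spin 0.0
.4765,.329,.006,194.5 -> [-10.39  -3.6   15.68] spin 0.0
```

```bash
python3 -m inch '[{"fingers":4,"delta_pos":[-4,-1.5,2],"spin":0},{"fingers":4,"delta_pos":[-8,-3,5],"spin":0},{"fingers":4,"delta_pos":[-10.4,-3.6,8],"spin":0},{"fingers":4,"delta_pos":[-10.4,-3.6,9.5],"spin":0},{"fingers":4,"delta_pos":[-10.4,-3.6,9.5],"spin":0}]'; python3 d.py .4765,.329,.006,194.5
python3 - <<'E'
from h import *
a=capture("top")[:,:,::-1];b=capture("side")[:,:,::-1]
cv2.imwrite("pics/t1.png",a.copy());cv2.imwrite("pics/s1.png",b.copy())
cv2.imwrite("pics/c1.png",np.hstack([cv2.resize(a[170:260,120:220],(400,360),interpolation=2),cv2.resize(b[240:340,200:311],(400,360),interpolation=2)]))
E
```

```text
time_s: 3.8
tcp_pos: [0.4751, 0.3264, 0.0646]
ee_rot: [[0.251, -0.968, -0.004], [-0.968, -0.251, -0.005], [0.003, 0.005, -1.0]]
wrist_force: [-0.3, -1.4, 0.5]
gripper_width: 0.457
t 3.8 tcp [0.4751 0.3264 0.0646] yawY -165.49 F [-0.3 -1.4  0.5] M [-0.01  0.13  0.  ] w 39.8 j6 -36.0
.4765,.329,.006,194.5 -> [-0.23 -0.23  5.86] spin 0.0
```

View pics/c1.png

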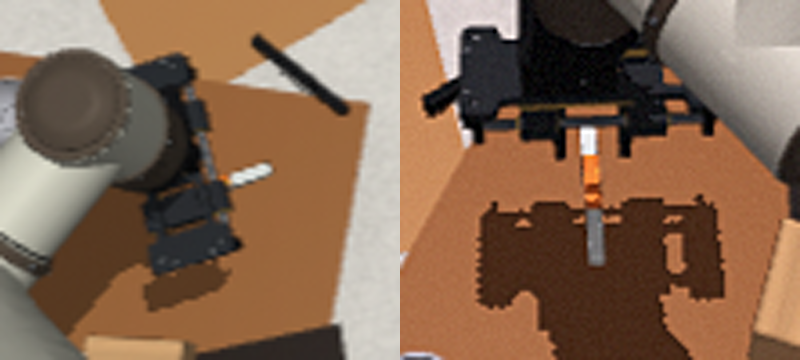

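```bash
python3 -m inch '[{"fingers":4,"delta_pos":[0,0,2.5],"spin":0},{"fingers":4,"delta_pos":[0,0,5],"spin":0},{"fingers":4,"delta_pos":[0,0,6],"spin":0},{"fingers":4,"delta_pos":[0,0,6.2],"spin":0},{"fingers":4,"delta_pos":[0,0,6.2],"spin":0},{"fingers":0.5,"delta_pos":[0,0,6.2],"spin":0},{"fingers":0.5,"delta_pos":[0,0,6.2],"spin":0},{"fingers":0.5,"delta_pos":[0,0,6.2],"spin":0},{"fingers":0.5,"delta_pos":[0,0,6.2],"spin":0},{"fingers":0.5,"delta_pos":[0,0,6.2],"spin":0}]'; python3 d.py .4765,.329,.006,194.5
```

```text
time_s: 4.9
tcp_pos: [0.4768, 0.3272, 0.0059]
ee_rot: [[0.25, -0.968, 0.0], [-0.968, -0.25, 0.0], [-0.0, -0.0, -1.0]]
wrist_force: [0.2, 1.4, 0.8]
gripper_width: 0.136
t 4.9 tcp [0.4768 0.3272 0.0059] yawY -165.52 F [0.2 1.4 0.8] M [ 0.05  0.17 -0.04] w 11.8 j6 -36.0
.4765,.329,.006,194.5 -> [-0.18 -0.01 -0.01] spin -0.0
```

```bash
python3 -m inch '[{"fingers":0.5,"delta_pos":[0,0,-1],"spin":0},{"fingers":0.5,"delta_pos":[0,0,-4],"spin":0},{"fingers":0.5,"delta_pos":[0,0,-8],"spin":0},{"fingers":0.5,"delta_pos":[0,0,-12],"spin":0},{"fingers":0.5,"delta_pos":[0,0,-15],"spin":0},{"fingers":0.5,"delta_pos":[0,0,-15],"spin":0}]'; python3 d.py .6051,-.0163,.16,190.84
```

```text
time_s: 5.5
tcp_pos: [0.479, 0.329, 0.1616]
ee_rot: [[0.251, -0.968, 0.008], [-0.968, -0.251, 0.008], [-0.005, -0.01, -1.0]]
wrist_force: [0.8, 0.9, -0.6]
gripper_width: 0.132
t 5.5 tcp [0.479  0.329  0.1616] yawY -165.48 F [ 0.8  0.9 -0.6] M [0.08 0.09 0.03] w 11.5 j6 -36.0
.6051,-.0163,.16,190.84 -> [36.59 -3.55 -0.  ] spin 3.7
```

```bash
python3 -m inch '[{"fingers":0.5,"delta_pos":[2,0,0],"spin":0},{"fingers":0.5,"delta_pos":[6,-0.5,0],"spin":1},{"fingers":0.5,"delta_pos":[10,-1,0],"spin":2},{"fingers":0.5,"delta_pos":[14,-1.5,0],"spin":3},{"fingers":0.5,"delta_pos":[18,-2,0],"spin":3.7},{"fingers":0.5,"delta_pos":[22,-2.5,0],"spin":3.7},{"fingers":0.5,"delta_pos":[26,-3,0],"spin":3.7},{"fingers":0.5,"delta_pos":[30,-3.3,0],"spin":3.7},{"fingers":0.5,"delta_pos":[33,-3.5,0],"spin":3.7},{"fingers":0.5,"delta_pos":[35.5,-3.6,0],"spin":3.7},{"fingers":0.5,"delta_pos":[36.5,-3.6,0],"spin":3.7},{"fingers":0.5,"delta_pos":[36.5,-3.6,0],"spin":3.7},{"fingers":0.5,"delta_pos":[36.5,-3.6,0],"spin":3.7}]'; python3 d.py .6051,-.0163,.10,190.84
python3 - <<'E'
from h import *
a=capture("top")[:,:,::-1];b=capture("side")[:,:,::-1]
cv2.imwrite("pics/t2.png",a.copy());cv2.imwrite("pics/s2.png",b.copy())
cv2.imwrite("pics/c2.png",np.hstack([cv2.resize(a[140:240,200:311],(400,360),interpolation=2),cv2.resize(b[100:220,180:313],(400,360),interpolation=2)]))
E
```

```text
time_s: 6.8
tcp_pos: [0.6019, -0.0173, 0.1548]
ee_rot: [[0.187, -0.982, -0.002], [-0.982, -0.187, -0.0], [-0.0, 0.002, -1.0]]
wrist_force: [0.0, 0.0, -1.8]
gripper_width: 0.136
t 6.8 tcp [ 0.6019 -0.0173  0.1548] yawY -169.24 F [ 0.   0.  -1.8] M [-0.03  0.12  0.01] w 11.8 j6 -3.0
.6051,-.0163,.10,190.84 -> [-0.04 -0.34  5.48] spin -0.1
```

View pics/c2.png

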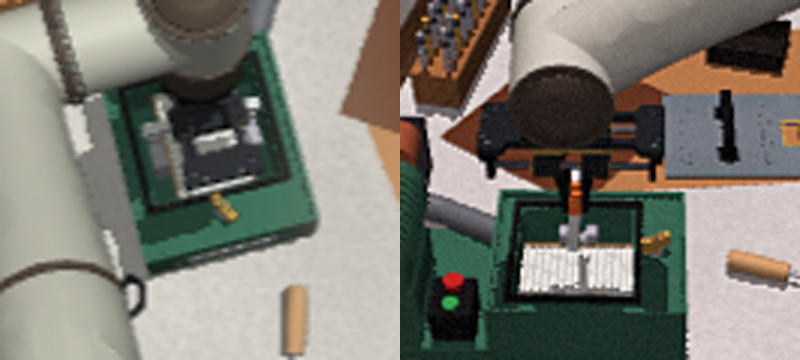

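Run:
```python
from fit import *
p=(.5904,-.0191,np.radians(10.84))
I0={n:cv2.imread(f"pics/{n}0.png") for n in("top","side")}
s2=cv2.imread("pics/s2.png")
def draw(n,im,pts,x,y,w,h,f):
    o=cv2.resize(im[y:y+h,x:x+w],None,fx=f,fy=f,interpolation=cv2.INTER_CUBIC)
    for L in pts:
        q=((proj(n,L)+.5-[x,y])*f).astype(np.int32); cv2.polylines(o,[q.reshape(-1,1,2)],False,(0,0,255),1)
    return o
def prof(y,x=.015): return xf(np.array([(x+a,y,b) for a,b in((-.009,.066),(-.009,.056),(.009,.056),(.009,.066))]),p)
pts=[prof(y) for y in(-.061,-.045,.045,.061)]+[xf(np.array([(x,-.045,.066),(x,-.061,.066)]),p) for x in(.006,.024)]
head=[xf(np.array([(-.075+s*.02,0,.1095),(-.075-s*.02,0,.1095)]),p) for s in(1,)]+[xf(np.array([(-.075,.01,.1095),(-.075,-.01,.1095)]),p)]
A=draw("side",I0["side"],pts+head,205,155,80,65,5);B=draw("top",I0["top"],pts+head,225,140,70,80,5)
# bar in hand
T=np.array([.6019,-.0173]);q=(T[0],T[1],np.radians(10.76))
b=[xf(np.vstack(rectp(-.006,.006,-.062,.062,.149+.014)),q)]
C=draw("side",s2,b,205,130,80,65,5)
cv2.imwrite("pics/ov1.png",np.hstack([A,cv2.resize(B,(284,325))])); cv2.imwrite("pics/ov2.png",C)
```

```text
(no output)
```

View pics/ov1.png

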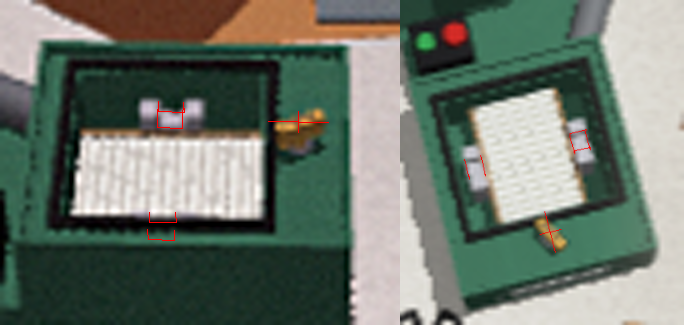

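View pics/ov2.png

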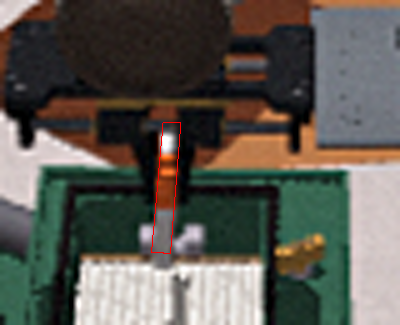

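```bash
python3 -m inch '[{"fingers":0.5,"delta_pos":[0,-0.3,1],"spin":0},{"fingers":0.5,"delta_pos":[0,-0.3,3],"spin":0},{"fingers":0.5,"delta_pos":[0,-0.3,5],"spin":0},{"fingers":0.5,"delta_pos":[0,-0.3,6.5],"spin":0},{"fingers":0.5,"delta_pos":[0,-0.3,7.5],"spin":0},{"fingers":0.5,"delta_pos":[0,-0.3,8.1],"spin":0},{"fingers":0.5,"delta_pos":[0,-0.3,8.1],"spin":0},{"fingers":0.5,"delta_pos":[0,-0.3,8.1],"spin":0}]'; python3 d.py .6051,-.0163,.062,190.84
python3 - <<'E'
from h import *
b=capture("side")[:,:,::-1]
cv2.imwrite("pics/s3.png",b.copy())
cv2.imwrite("pics/c3.png",cv2.resize(b[130:220,200:300],(700,630),interpolation=2)[:600])
E
```

```text
time_s: 7.7
tcp_pos: [0.6062, -0.0167, 0.0751]
ee_rot: [[0.187, -0.982, 0.001], [-0.982, -0.187, 0.0], [0.0, -0.001, -1.0]]
wrist_force: [0.1, -0.2, -0.3]
gripper_width: 0.133
t 7.7 tcp [ 0.6062 -0.0167  0.0751] yawY -169.2 F [ 0.1 -0.2 -0.3] M [0.   0.06 0.05] w 11.6 j6 -2.9
.6051,-.0163,.062,190.84 -> [-0.06  0.1   1.31] spin -0.0
```

View pics/c3.png

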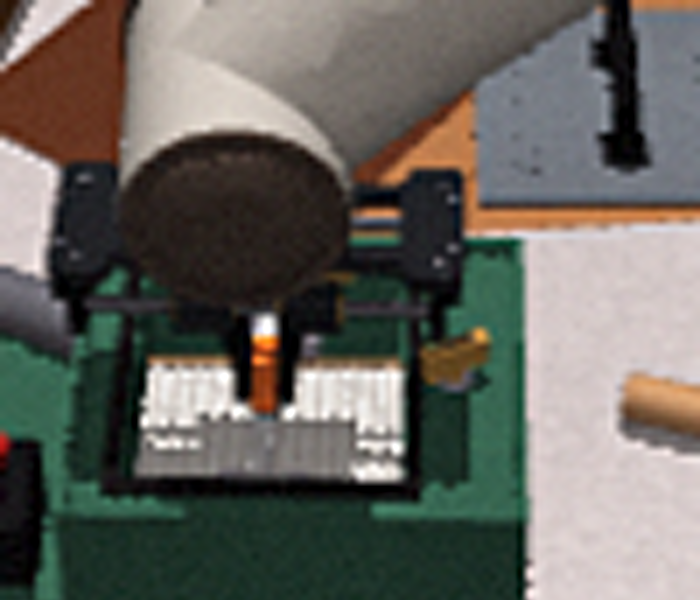

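```bash
python3 -m inch '[{"fingers":0.5,"delta_pos":[0,0.1,0.4],"spin":0},{"fingers":0.5,"delta_pos":[0,0.1,0.8],"spin":0},{"fingers":0.5,"delta_pos":[0,0.1,1.1],"spin":0},{"fingers":0.5,"delta_pos":[0,0.1,1.2],"spin":0},{"fingers":0.5,"delta_pos":[0,0.1,1.2],"spin":0},{"fingers":0.5,"delta_pos":[0,0.1,1.2],"spin":0}]'; python3 d.py .6051,-.0163,.062,190.84
```

```text
time_s: 8.35
tcp_pos: [0.6048, -0.0171, 0.0626]
ee_rot: [[0.187, -0.982, 0.0], [-0.982, -0.187, -0.0], [0.0, -0.0, -1.0]]
wrist_force: [0.8, 0.9, -0.5]
gripper_width: 0.134
t 8.35 tcp [ 0.6048 -0.0171  0.0626] yawY -169.23 F [ 0.8  0.9 -0.5] M [0.07 0.1  0.04] w 11.6 j6 -2.9
.6051,-.0163,.062,190.84 -> [-0.07 -0.04  0.06] spin -0.1
```

No contact yet, so I'll go down in 0.5 mm steps.

```bash
python3 -m inch '[{"fingers":0.5,"delta_pos":[0,0,0.05],"spin":0},{"fingers":0.5,"delta_pos":[0,0,0.05],"spin":0},{"fingers":0.5,"delta_pos":[0,0,0.1],"spin":0},{"fingers":0.5,"delta_pos":[0,0,0.1],"spin":0}]'; python3 d.py .6051,-.0163,.062,190.84
```

```text
time_s: 8.75
tcp_pos: [0.6048, -0.0171, 0.0619]
ee_rot: [[0.187, -0.982, 0.0], [-0.982, -0.187, -0.0], [0.0, -0.0, -1.0]]
wrist_force: [-0.8, -0.3, 0.9]
gripper_width: 0.133
t 8.75 tcp [ 0.6048 -0.0171  0.0619] yawY -169.23 F [-0.8 -0.3  0.9] M [ 0.07  0.29 -0.03] w 11.6 j6 -2.9
.6051,-.0163,.062,190.84 -> [-0.07 -0.04 -0.01] spin -0.1
```

```bash
python3 -m inch '[{"fingers":0.5,"delta_pos":[0,0,0.05],"spin":0},{"fingers":0.5,"delta_pos":[0,0,0.05],"spin":0},{"fingers":0.5,"delta_pos":[0,0,0.1],"spin":0},{"fingers":0.5,"delta_pos":[0,0,0.1],"spin":0}]'; python3 d.py .6051,-.0163,.062,190.84
```

```text
time_s: 9.15
tcp_pos: [0.6048, -0.0171, 0.0618]
ee_rot: [[0.187, -0.982, 0.001], [-0.982, -0.187, -0.0], [0.0, -0.001, -1.0]]
wrist_force: [-2.8, 0.2, 7.1]
gripper_width: 0.133
t 9.15 tcp [ 0.6048 -0.0171  0.0618] yawY -169.21 F [-2.8  0.2  7.1] M [ 0.28  1.06 -0.03] w 11.6 j6 -2.9
.6051,-.0163,.062,190.84 -> [-0.07 -0.04 -0.02] spin -0.0
```

```bash
python3 -m inch '[{"fingers":0.5,"delta_pos":[0,0,-0.05],"spin":0},{"fingers":1.6,"delta_pos":[0,0,-0.05],"spin":0},{"fingers":2.2,"delta_pos":[0,0,-0.05],"spin":0},{"fingers":3,"delta_pos":[0,0,-0.05],"spin":0},{"fingers":3,"delta_pos":[0,0,-0.05],"spin":0},{"fingers":3,"delta_pos":[0,0,-1],"spin":0},{"fingers":3,"delta_pos":[0,0,-4],"spin":0},{"fingers":3,"delta_pos":[0,0,-8],"spin":0},{"fingers":3,"delta_pos":[0,0,-9],"spin":0},{"fingers":3,"delta_pos":[0,0,-9],"spin":0}]'; python3 d.py .5,-.2,.16,128
python3 - <<'E'
from h import *
b=capture("side")[:,:,::-1]
cv2.imwrite("pics/s4.png",b.copy())
cv2.imwrite("pics/c4.png",cv2.resize(b[130:220,200:300],(700,630),interpolation=2)[:600])
E
```

```text
time_s: 10.15
tcp_pos: [0.6061, -0.0168, 0.1535]
ee_rot: [[0.187, -0.982, 0.006], [-0.982, -0.187, 0.001], [-0.0, -0.006, -1.0]]
wrist_force: [-0.4, -0.2, 0.6]
gripper_width: 0.343
t 10.15 tcp [ 0.6061 -0.0168  0.1535] yawY -169.23 F [-0.4 -0.2  0.6] M [ 0.06  0.17 -0.02] w 29.8 j6 -2.9
.5,-.2,.16,128 -> [16.01 13.85 -0.73] spin 62.8
```

View pics/c4.png

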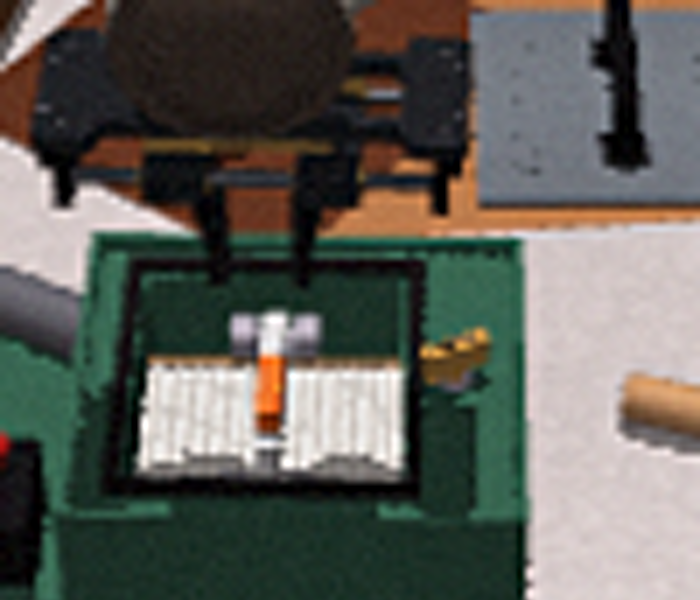

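The bar lies in both notches: in crop c4 it crosses the far cradle at (275,330) and runs on to the near end at (268,455). Next is the button's present angle.

Run:
```python
from h import *
o=[]
for n in("top","side"):
    im=cv2.imread(f"pics/{n}0.png"); r=rect(n,im,.5167,-.0332,.1095,.04,.2); o.append(r)
cv2.imwrite("pics/btn.png",np.hstack(o))
for n,r in zip("ts",o):
    h=cv2.cvtColor(r,cv2.COLOR_BGR2HSV);m=cv2.inRange(h,(12,110,120),(30,255,255))
    k,l,st,ce=cv2.connectedComponentsWithStats(m); i=1+np.argmax(st[1:,4]); pts=np.argwhere(l==i)[:,::-1].astype(np.float32)
    (c,w,a)=cv2.minAreaRect(pts); v=np.linalg.eigh(np.cov((pts-pts.mean(0)).T))[1][:,1]
    print(n,"centre",.5167+.04-c[1]*.0002,-.0332+.04-c[0]*.0002,w,a,"world yaw of axis",np.degrees(np.arctan2(-v[0],-v[1]))%180)
```

```text
t centre 0.5152589050292969 -0.033293328857421874 (176.17210388183594, 56.2056999206543) 51.12693405151367 world yaw of axis 39.82302198755991
s centre 0.5154991882324219 -0.03326639404296875 (176.71620178222656, 59.92853546142578) 52.23237991333008 world yaw of axis 38.30657014752046
```

View pics/btn.png

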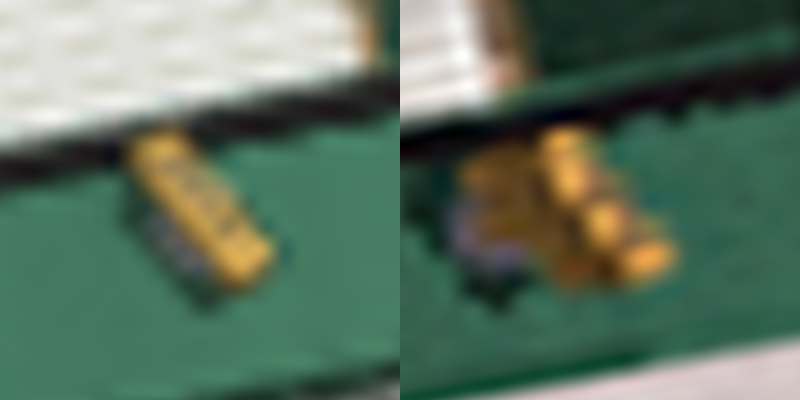

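```bash
python3 d.py .516,-.0333,.15,129 .516,-.0333,.095,129
```

```text
t 10.2 tcp [ 0.6048 -0.0169  0.1513] yawY -169.25 F [-0.5  0.3 -0.2] M [ 0.05  0.16 -0.  ] w 30.1 j6 -2.9
.516,-.0333,.15,129 -> [-0.04  9.03  0.12] spin 61.7
.516,-.0333,.095,129 -> [-0.04  9.04  5.62] spin 61.7
```

```bash
python3 -m inch '[{"fingers":3,"delta_pos":[0,1,0],"spin":8},{"fingers":3,"delta_pos":[0,3,0],"spin":16},{"fingers":3,"delta_pos":[0,5,0],"spin":24},{"fingers":3,"delta_pos":[0,7,0],"spin":32},{"fingers":3,"delta_pos":[0,8.5,0],"spin":40},{"fingers":3,"delta_pos":[0,9,0],"spin":48},{"fingers":3,"delta_pos":[0,9,0],"spin":56},{"fingers":3,"delta_pos":[0,9,0],"spin":61.7},{"fingers":3,"delta_pos":[0,9,1],"spin":61.7},{"fingers":3,"delta_pos":[0,9,3],"spin":61.7},{"fingers":3,"delta_pos":[0,9,3],"spin":61.7},{"fingers":3,"delta_pos":[0,9,3],"spin":61.7}]';python3 d.py .516,-.0333,.095,129;  python3 - <<'E'
from h import *
b=capture("side")[:,:,::-1]
cv2.imwrite("pics/s5.png",b.copy())
cv2.imwrite("pics/c5.png",cv2.resize(b[130:220,200:300],(700,630),interpolation=2)[:600])
E
```

```text
time_s: 11.4
tcp_pos: [0.5156, -0.0341, 0.1194]
ee_rot: [[-0.776, -0.631, -0.003], [-0.631, 0.776, -0.001], [0.003, 0.001, -1.0]]
wrist_force: [-0.1, 0.2, 0.6]
gripper_width: 0.342
t 11.4 tcp [ 0.5156 -0.0341  0.1194] yawY 129.14 F [-0.1  0.2  0.6] M [0.05 0.01 0.01] w 29.8 j6 -65.1
.516,-.0333,.095,129 -> [-0.09  0.04  2.44] spin 0.1
```

View pics/c5.png

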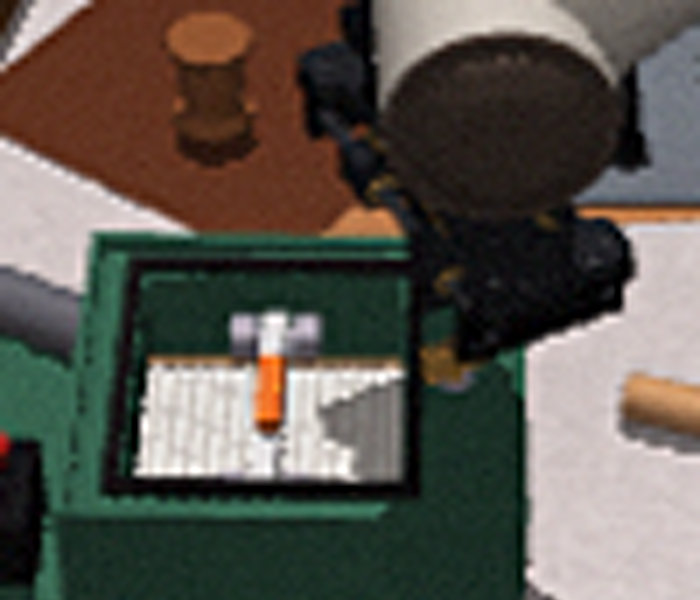

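```bash
python3 -m inch '[{"fingers":3,"delta_pos":[-0.1,0,0.8],"spin":0},{"fingers":3,"delta_pos":[-0.1,0,1.6],"spin":0},{"fingers":3,"delta_pos":[-0.1,0,2.2],"spin":0},{"fingers":3,"delta_pos":[-0.1,0,2.4],"spin":0},{"fingers":3,"delta_pos":[-0.1,0,2.4],"spin":0},{"fingers":1.6,"delta_pos":[-0.1,0,2.4],"spin":0},{"fingers":1.3,"delta_pos":[-0.1,0,2.4],"spin":0},{"fingers":0.8,"delta_pos":[-0.1,0,2.4],"spin":0},{"fingers":0.8,"delta_pos":[-0.1,0,2.4],"spin":0},{"fingers":0.8,"delta_pos":[-0.1,0,2.4],"spin":0}]';python3 d.py .516,-.0333,.095,190.84
```

```text
time_s: 12.45
tcp_pos: [0.517, -0.033, 0.0968]
ee_rot: [[-0.777, -0.63, 0.0], [-0.63, 0.777, 0.0], [-0.0, 0.0, -1.0]]
wrist_force: [-1.2, 1.0, 1.7]
gripper_width: 0.111
t 12.45 tcp [ 0.517  -0.033   0.0968] yawY 129.05 F [-1.2  1.   1.7] M [ 0.48  0.31 -0.06] w 9.6 j6 -65.2
.516,-.0333,.095,190.84 -> [0.1  0.04 0.18] spin -61.8
```

```bash
python3 -m inch '[{"fingers":0.8,"delta_pos":[0,0,0],"spin":-4},{"fingers":0.8,"delta_pos":[0,0,0],"spin":-10},{"fingers":0.8,"delta_pos":[0,0,0],"spin":-16},{"fingers":0.8,"delta_pos":[0,0,0],"spin":-22},{"fingers":0.8,"delta_pos":[0,0,0],"spin":-28},{"fingers":0.8,"delta_pos":[0,0,0],"spin":-34},{"fingers":0.8,"delta_pos":[0,0,0],"spin":-40},{"fingers":0.8,"delta_pos":[0,0,0],"spin":-46},{"fingers":0.8,"delta_pos":[0,0,0],"spin":-52},{"fingers":0.8,"delta_pos":[0,0,0],"spin":-56},{"fingers":0.8,"delta_pos":[0,0,0],"spin":-59},{"fingers":0.8,"delta_pos":[0,0,0],"spin":-60},{"fingers":0.8,"delta_pos":[0,0,0],"spin":-60}]';python3 d.py .516,-.0333,.095,190.84
```

```text
time_s: 13.75
tcp_pos: [0.5162, -0.0328, 0.0967]
ee_rot: [[0.157, -0.988, -0.002], [-0.988, -0.157, 0.001], [-0.001, 0.002, -1.0]]
wrist_force: [-3.7, 4.6, 4.2]
gripper_width: 0.115
t 13.75 tcp [ 0.5162 -0.0328  0.0967] yawY -170.95 F [-3.7  4.6  4.2] M [1.26 1.29 0.05] w 10.0 j6 -5.2
.516,-.0333,.095,190.84 -> [0.05 0.02 0.17] spin -1.8
```

```bash
python3 -m inch '[{"fingers":0.8,"delta_pos":[0,0,0],"spin":-1},{"fingers":0.8,"delta_pos":[0,0,0],"spin":-2},{"fingers":0.8,"delta_pos":[0,0,0],"spin":-3},{"fingers":0.8,"delta_pos":[0,0,0],"spin":-3}]';python3 d.py
```

```text
time_s: 14.15
tcp_pos: [0.5161, -0.0328, 0.0967]
ee_rot: [[0.208, -0.978, -0.002], [-0.978, -0.208, 0.001], [-0.001, 0.002, -1.0]]
wrist_force: [-2.9, 4.7, 4.4]
gripper_width: 0.109
t 14.15 tcp [ 0.5161 -0.0328  0.0967] yawY -167.99 F [-2.9  4.7  4.4] M [ 1.21  1.24 -0.2 ] w 9.5 j6 -2.3
```

```bash
python3 -m inch '[{"fingers":1.5,"delta_pos":[0,0,0],"spin":0.5},{"fingers":2.5,"delta_pos":[0,0,0],"spin":0.5},{"fingers":2.5,"delta_pos":[0,0,0],"spin":0.5},{"fingers":2.5,"delta_pos":[0,0,-1.5],"spin":0},{"fingers":2.5,"delta_pos":[0,0,-4],"spin":0},{"fingers":2.5,"delta_pos":[0,0,-8],"spin":0},{"fingers":4,"delta_pos":[3,2,-9],"spin":0},{"fingers":4,"delta_pos":[8,4,-9],"spin":0},{"fingers":4,"delta_pos":[13,4.5,-9],"spin":0},{"fingers":4,"delta_pos":[17,5,-9],"spin":0},{"fingers":4,"delta_pos":[20,5,-9],"spin":0},{"fingers":4,"delta_pos":[20,5,-9],"spin":0}]';python3 d.py .479,-.352,.08,192.2;  python3 - <<'E'
from h import *
b=capture("side")[:,:,::-1];a=capture("top")[:,:,::-1]
cv2.imwrite("pics/s6.png",b.copy());cv2.imwrite("pics/t6.png",a.copy())
cv2.imwrite("pics/c6.png",np.hstack([cv2.resize(b[130:220,200:300],(400,360),interpolation=2),cv2.resize(a[130:220,215:315],(400,360),interpolation=2)]))
E
```

```text
time_s: 15.35
tcp_pos: [0.5102, -0.2427, 0.186]
ee_rot: [[0.204, -0.979, -0.0], [-0.979, -0.204, -0.001], [0.001, 0.0, -1.0]]
wrist_force: [-0.6, 0.5, -0.6]
gripper_width: 0.457
t 15.35 tcp [ 0.5102 -0.2427  0.186 ] yawY -168.2 F [-0.6  0.5 -0.6] M [0.07 0.16 0.06] w 39.8 j6 20.8
.479,-.352,.08,192.2 -> [10.06  5.29 10.6 ] spin -0.4
```

View pics/c6.png

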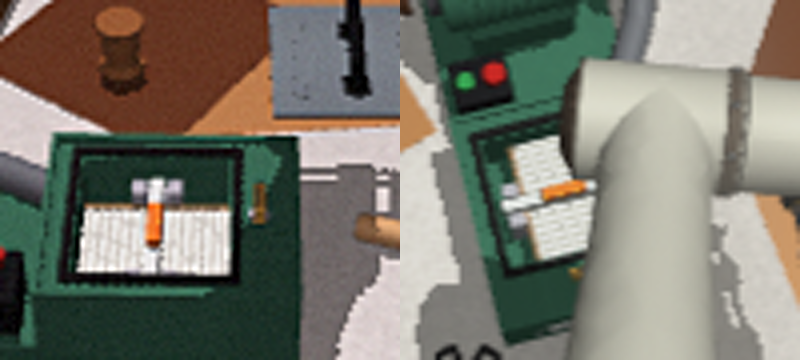

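View pics/t6.png

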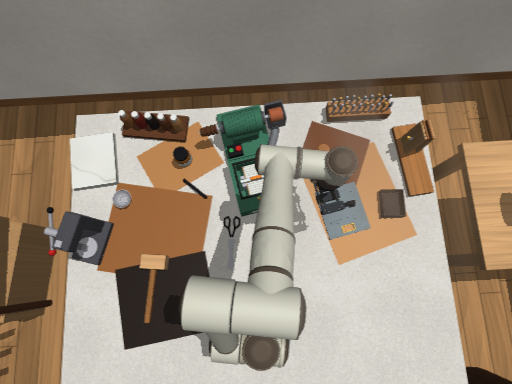

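Run:
```python
from h import *
o=[]
for n in("top","side"):
    im=cv2.imread(f"pics/{n}0.png"); r=rect(n,im,.4795,-.3518,.043,.08,.4)
    h=cv2.cvtColor(r,cv2.COLOR_BGR2GRAY);m=(h<50).astype(np.uint8)
    k,l,st,ce=cv2.connectedComponentsWithStats(m);i=1+np.argmax(st[1:,4]);pts=np.argwhere(l==i)[:,::-1].astype(np.float32)
    c,w,a=cv2.minAreaRect(pts);print(n,.4795+.08-c[1]*.0004,-.3518+.08-c[0]*.0004,np.array(w)*.4,a)
    cv2.drawMarker(r,(200,200),(0,0,255),0,20); 
    for y in(-.05,.05):
        p=(-np.sin(.213)*y,np.cos(.213)*y);cv2.drawMarker(r,(int(200-p[1]/.0004),int(200-p[0]/.0004)),(0,255,255),0,12)
    o.append(r)
cv2.imwrite("pics/hd.png",np.hstack(o))
```

```text
top 0.4737234619140625 -0.34154517822265623 [ 22.2843811  104.85008545] 77.3321304321289
side 0.4810239013671875 -0.3345305480957031 [ 25.70117188 133.24002686] 78.22087097167969
```

View pics/hd.png

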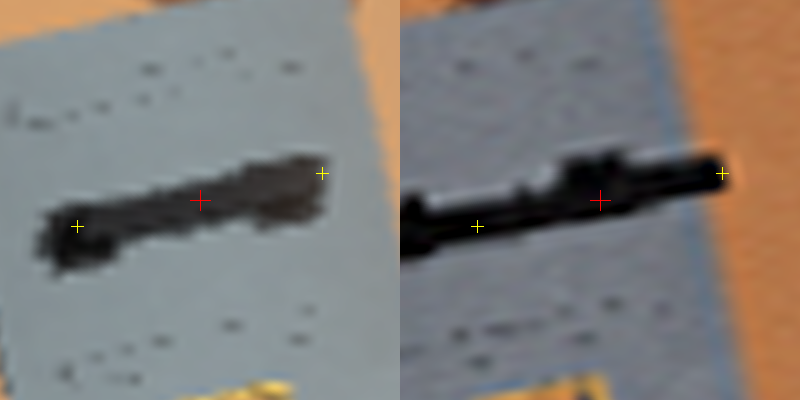

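```bash
python3 -m inch '[{"fingers":4,"delta_pos":[4,2,3],"spin":-0.4},{"fingers":4,"delta_pos":[8,4.2,6],"spin":-0.4},{"fingers":4,"delta_pos":[10,5.2,9],"spin":-0.4},{"fingers":4,"delta_pos":[10,5.2,10.5],"spin":-0.4},{"fingers":4,"delta_pos":[10,5.2,10.5],"spin":-0.4},{"fingers":4,"delta_pos":[10,5.2,10.5],"spin":-0.4}]';python3 d.py .4795,-.3518,.019,192.2;  python3 - <<'E'
from h import *
b=capture("side")[:,:,::-1]
cv2.imwrite("pics/s7.png",b.copy())
cv2.imwrite("pics/c7.png",cv2.resize(b[90:180,240:340],(600,540),interpolation=2))
E
```

```text
time_s: 16.05
tcp_pos: [0.4808, -0.3472, 0.0822]
ee_rot: [[0.218, -0.976, 0.0], [-0.976, -0.218, -0.001], [0.001, -0.0, -1.0]]
wrist_force: [0.3, -0.1, -0.6]
gripper_width: 0.458
t 16.05 tcp [ 0.4808 -0.3472  0.0822] yawY -167.42 F [ 0.3 -0.1 -0.6] M [ 0.02  0.11 -0.05] w 39.9 j6 32.7
.4795,-.3518,.019,192.2 -> [0.42 0.22 6.32] spin 0.4
```

View pics/c7.png

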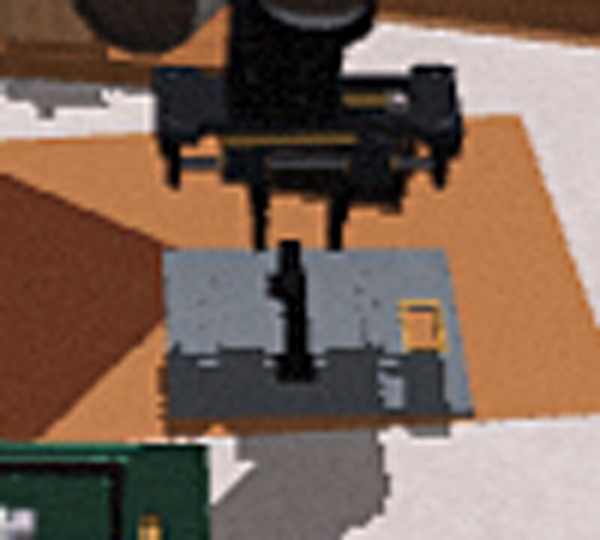

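```bash
python3 -m inch '[{"fingers":4,"delta_pos":[0.4,0.2,2],"spin":0.4},{"fingers":4,"delta_pos":[0.4,0.2,4.5],"spin":0.4},{"fingers":4,"delta_pos":[0.4,0.2,5.9],"spin":0.4},{"fingers":4,"delta_pos":[0.4,0.2,6.2],"spin":0.4},{"fingers":4,"delta_pos":[0.4,0.2,6.2],"spin":0.4},{"fingers":2,"delta_pos":[0.4,0.2,6.2],"spin":0.4},{"fingers":0.8,"delta_pos":[0.4,0.2,6.2],"spin":0.4},{"fingers":0.8,"delta_pos":[0.4,0.2,6.2],"spin":0.4},{"fingers":0.8,"delta_pos":[0.4,0.2,6.2],"spin":0.4},{"fingers":0.8,"delta_pos":[0.4,0.2,6.2],"spin":0.4},{"fingers":0.8,"delta_pos":[0.4,0.2,6.2],"spin":0.4}]';python3 d.py .4795,-.3518,.019,192.2
```

```text
time_s: 17.2
tcp_pos: [0.4796, -0.3525, 0.0201]
ee_rot: [[0.21, -0.978, 0.001], [-0.978, -0.21, -0.001], [0.001, -0.001, -1.0]]
wrist_force: [1.0, 0.6, 2.0]
gripper_width: 0.155
t 17.2 tcp [ 0.4796 -0.3525  0.0201] yawY -167.91 F [1.  0.6 2. ] M [ 0.15 -0.13  0.07] w 13.5 j6 32.8
.4795,-.3518,.019,192.2 -> [-0.07 -0.01  0.11] spin -0.1
```

Gripped at 13.5 mm. Next I'll lift gently to z ≈ 0.15.

```bash
python3 -m inch '[{"fingers":0.8,"delta_pos":[0,0,-0.5],"spin":0},{"fingers":0.8,"delta_pos":[0,0,-1.5],"spin":0},{"fingers":0.8,"delta_pos":[0,0,-3.5],"spin":0},{"fingers":0.8,"delta_pos":[0,0,-6],"spin":0},{"fingers":0.8,"delta_pos":[0,0,-9],"spin":0},{"fingers":0.8,"delta_pos":[0,0,-11.5],"spin":0},{"fingers":0.8,"delta_pos":[0,0,-13],"spin":0},{"fingers":0.8,"delta_pos":[0,0,-13],"spin":0},{"fingers":0.8,"delta_pos":[0,0,-13],"spin":0}]';python3 d.py .6051,-.0163,.16,190.84;  python3 - <<'E'
from h import *
b=capture("side")[:,:,::-1];a=capture("top")[:,:,::-1]
cv2.imwrite("pics/s8.png",b.copy());cv2.imwrite("pics/t8.png",a.copy())
cv2.imwrite("pics/c8.png",np.hstack([cv2.resize(b[60:180,230:350],(400,400),interpolation=2),cv2.resize(a[150:250,300:400],(400,400),interpolation=2)]))
E
```

```text
time_s: 18.1
tcp_pos: [0.4782, -0.3518, 0.149]
ee_rot: [[0.208, -0.978, -0.001], [-0.978, -0.208, 0.001], [-0.001, 0.001, -1.0]]
wrist_force: [0.5, 0.5, -4.0]
gripper_width: 0.159
t 18.1 tcp [ 0.4782 -0.3518  0.149 ] yawY -167.97 F [ 0.5  0.5 -4. ] M [0.09 0.09 0.06] w 13.8 j6 32.8
.6051,-.0163,.16,190.84 -> [-30.17 -19.41  -1.07] spin 1.2
```

View pics/c8.png

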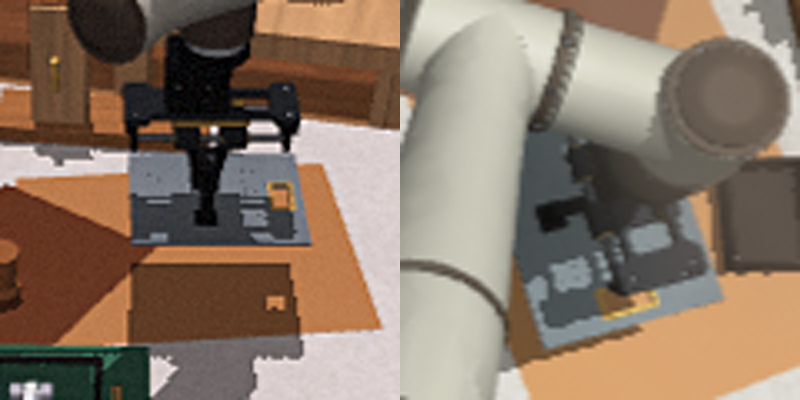

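```bash
python3 -m inch '[{"fingers":0.8,"delta_pos":[-1,-0.5,-0.5],"spin":0},{"fingers":0.8,"delta_pos":[-3,-2,-1],"spin":0.2},{"fingers":0.8,"delta_pos":[-6,-4,-1],"spin":0.4},{"fingers":0.8,"delta_pos":[-9,-6,-1],"spin":0.6},{"fingers":0.8,"delta_pos":[-12,-8,-1],"spin":0.8},{"fingers":0.8,"delta_pos":[-15,-10,-1],"spin":1},{"fingers":0.8,"delta_pos":[-18,-12,-1],"spin":1.2},{"fingers":0.8,"delta_pos":[-21,-14,-1],"spin":1.2},{"fingers":0.8,"delta_pos":[-24,-16,-1],"spin":1.2},{"fingers":0.8,"delta_pos":[-27,-17.5,-1],"spin":1.2},{"fingers":0.8,"delta_pos":[-29,-19,-1],"spin":1.2},{"fingers":0.8,"delta_pos":[-30,-19.4,-1],"spin":1.2},{"fingers":0.8,"delta_pos":[-30,-19.4,-1],"spin":1.2},{"fingers":0.8,"delta_pos":[-30,-19.4,-1],"spin":1.2},{"fingers":0.8,"delta_pos":[-30,-19.4,-1],"spin":1.2}]';python3 d.py .6051,-.0163,.16,190.84;  python3 - <<'E'
from h import *
b=capture("side")[:,:,::-1];a=capture("top")[:,:,::-1]
cv2.imwrite("pics/s9.png",b.copy());cv2.imwrite("pics/t9.png",a.copy())
cv2.imwrite("pics/c9.png",np.hstack([cv2.resize(b[100:220,180:300],(400,400),interpolation=2),cv2.resize(a[120:240,200:320],(400,400),interpolation=2)]))
E
```

```text
time_s: 19.7
tcp_pos: [0.6053, -0.0194, 0.1594]
ee_rot: [[0.187, -0.982, -0.001], [-0.982, -0.187, -0.0], [0.0, 0.001, -1.0]]
wrist_force: [0.1, -0.1, -3.0]
gripper_width: 0.159
t 19.7 tcp [ 0.6053 -0.0194  0.1594] yawY -169.2 F [ 0.1 -0.1 -3. ] M [ 0.04  0.1  -0.01] w 13.9 j6 -2.7
.6051,-.0163,.16,190.84 -> [-0.3  -0.03 -0.06] spin -0.0
```

View pics/c9.png

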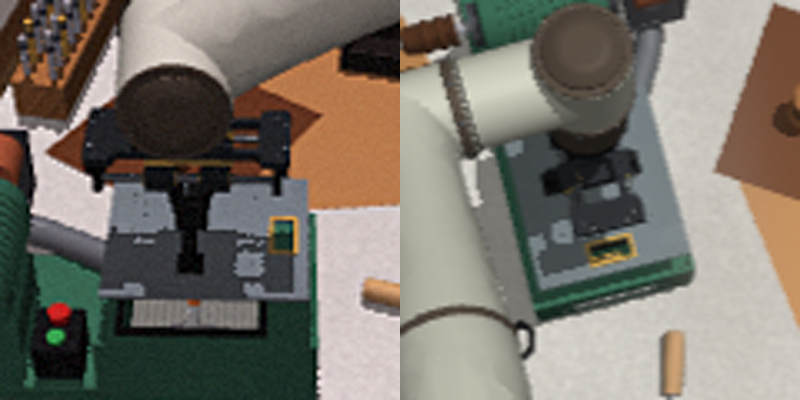

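```bash
cat > covfit.py <<'E'
from fit import *
import sys
k=sys.argv[1];zt=float(sys.argv[2]);p0=[float(v) for v in sys.argv[3].split(",")]
I={n:cv2.imread(f"pics/{n[0]}{k}.png") for n in("top","side")}
G={n:grad(I[n]) for n in I}
e=rectp(-.1,.1,-.086,.086,zt); sl=rectp(-.085,-.065,-.022,.022,zt); so=rectp(-.088,-.062,-.025,.025,zt)
m=dict(side=np.vstack([e[0],e[2],e[3],*sl,*so]),top=np.vstack([e[3],e[0],*sl,*so]))
R=[]
for cams in(("top","side"),("top",),("side",)):
    p,f=fit(G,m,p0,cams=cams);print(cams,p.round(4),np.degrees(p[2]).round(2),round(f));R.append(p)
q=[]
for n,(x,y) in dict(side=(190,110),top=(215,130)).items():
    im=cv2.resize(I[n][y:y+100,x:x+100],(400,400),interpolation=2)
    for u,v in proj(n,xf(m[n],R[0])): cv2.circle(im,(int((u+.5-x)*4),int((v+.5-y)*4)),0,(0,0,255),-1)
    q.append(im)
cv2.imwrite(f"pics/cf{k}.png",np.hstack(q))
E
python3 covfit.py 9 .144 .5906,-.0222,.1885
```

```text
('top', 'side') [ 0.5901 -0.0229  0.1924] 11.02 -353
('top',) [ 0.5897 -0.0237  0.1883] 10.79 -176
('side',) [ 0.5871 -0.0191  0.2513] 14.4 -182
```

View pics/cf9.png

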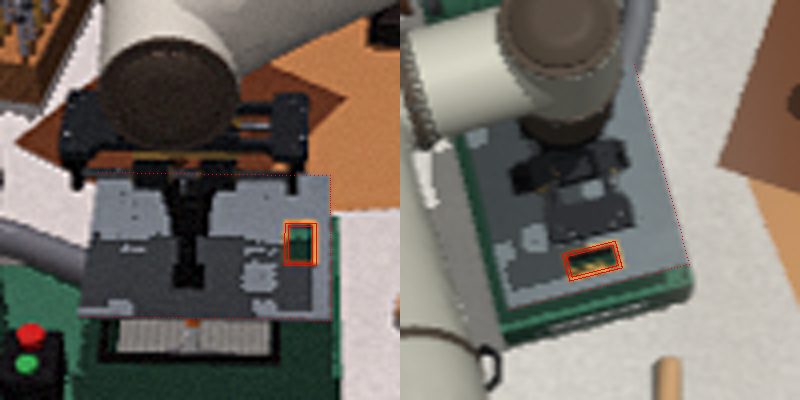

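```bash
python3 -m inch '[{"fingers":0.8,"delta_pos":[-0.2,0,0.5],"spin":0},{"fingers":0.8,"delta_pos":[-0.4,-0.1,1.2],"spin":0},{"fingers":0.8,"delta_pos":[-0.4,-0.1,1.9],"spin":0},{"fingers":0.8,"delta_pos":[-0.4,-0.1,2.3],"spin":0},{"fingers":0.8,"delta_pos":[-0.4,-0.1,2.3],"spin":0},{"fingers":0.8,"delta_pos":[-0.4,-0.1,2.3],"spin":0},{"fingers":0.8,"delta_pos":[-0.4,-0.1,2.3],"spin":0}]';python3 d.py .6056,-.0156,.105,190.84;  python3 - <<'E'
from h import *
b=capture("side")[:,:,::-1];a=capture("top")[:,:,::-1]
cv2.imwrite("pics/s10.png",b.copy());cv2.imwrite("pics/t10.png",a.copy())
E
python3 covfit.py 10 .121 .5904,-.0191,.189
```

```text
time_s: 20.5
tcp_pos: [0.6064, -0.0142, 0.1369]
ee_rot: [[0.189, -0.982, 0.001], [-0.982, -0.189, -0.0], [0.0, -0.001, -1.0]]
wrist_force: [-0.1, -0.8, -3.4]
gripper_width: 0.156
t 20.5 tcp [ 0.6064 -0.0142  0.1369] yawY -169.13 F [-0.1 -0.8 -3.4] M [ 0.03  0.06 -0.02] w 13.6 j6 -3.1
.6056,-.0156,.105,190.84 -> [0.12 0.11 3.19] spin 0.0
('top', 'side') [ 0.5915 -0.0222  0.171 ] 9.8 -322
('top',) [ 0.5913 -0.0243  0.163 ] 9.34 -159
('side',) [ 0.5911 -0.0183  0.1857] 10.64 -175
```

View pics/cf10.png

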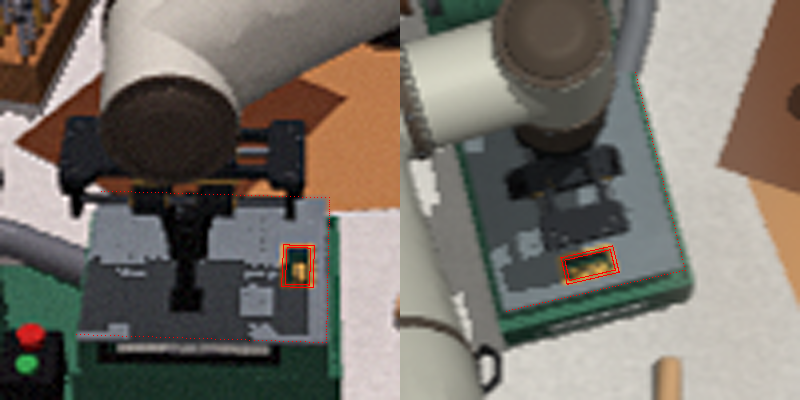

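```bash
python3 -m inch '[{"fingers":0.8,"delta_pos":[0.1,0.1,0.3],"spin":0},{"fingers":0.8,"delta_pos":[0.1,0.1,0.8],"spin":0},{"fingers":0.8,"delta_pos":[0.1,0.1,1.3],"spin":0},{"fingers":0.8,"delta_pos":[0.1,0.1,1.8],"spin":0},{"fingers":0.8,"delta_pos":[0.1,0.1,2.2],"spin":0},{"fingers":0.8,"delta_pos":[0.1,0.1,2.4],"spin":0},{"fingers":0.8,"delta_pos":[0.1,0.1,2.4],"spin":0},{"fingers":0.8,"delta_pos":[0.1,0.1,2.4],"spin":0}]';python3 d.py .6056,-.0156,.105,190.84;  python3 - <<'E'
from h import *
b=capture("side")[:,:,::-1];a=capture("top")[:,:,::-1]
cv2.imwrite("pics/s11.png",b.copy());cv2.imwrite("pics/t11.png",a.copy())
E
python3 covfit.py 11 .098 .5904,-.0191,.189
```

```text
time_s: 21.4
tcp_pos: [0.6055, -0.0154, 0.1127]
ee_rot: [[0.189, -0.982, 0.0], [-0.982, -0.189, -0.0], [0.0, -0.0, -1.0]]
wrist_force: [-0.4, 0.2, -4.6]
gripper_width: 0.16
t 21.4 tcp [ 0.6055 -0.0154  0.1127] yawY -169.12 F [-0.4  0.2 -4.6] M [0.03 0.08 0.01] w 13.9 j6 -3.0
.6056,-.0156,.105,190.84 -> [ 0.02 -0.    0.77] spin 0.0
('top', 'side') [ 0.5916 -0.0243  0.1679] 9.62 -278
('top',) [ 0.5916 -0.0259  0.1602] 9.18 -132
('side',) [ 0.5915 -0.0176  0.1865] 10.69 -155
```

View pics/cf11.png

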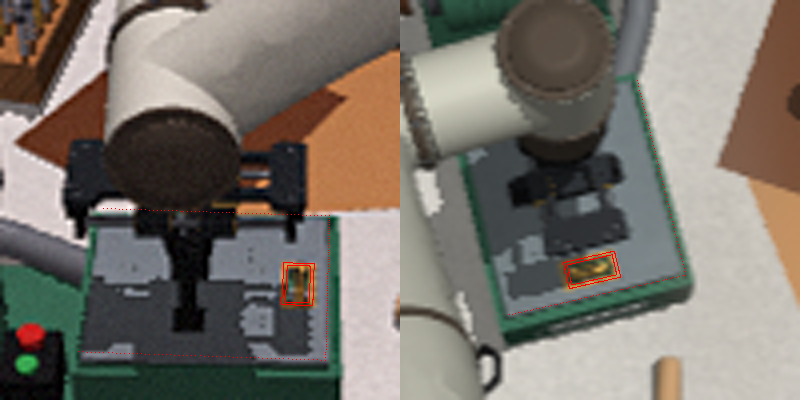

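```bash
python3 -m inch '[{"fingers":0.8,"delta_pos":[0,0,0.15],"spin":0},{"fingers":0.8,"delta_pos":[0,0,0.3],"spin":0},{"fingers":0.8,"delta_pos":[0,0,0.4],"spin":0},{"fingers":0.8,"delta_pos":[0,0,0.4],"spin":0},{"fingers":0.8,"delta_pos":[0,0,0.4],"spin":0}]';python3 d.py .6056,-.0156,.105,190.84
```

```text
time_s: 22.0
tcp_pos: [0.6056, -0.0154, 0.1094]
ee_rot: [[0.189, -0.982, 0.001], [-0.982, -0.189, 0.0], [0.0, -0.001, -1.0]]
wrist_force: [-2.6, 0.5, 2.9]
gripper_width: 0.153
t 22.0 tcp [ 0.6056 -0.0154  0.1094] yawY -169.12 F [-2.6  0.5  2.9] M [0.24 0.68 0.  ] w 13.3 j6 -3.0
.6056,-.0156,.105,190.84 -> [0.02 0.   0.44] spin 0.0
```

```bash
python3 -m inch '[{"fingers":0.8,"delta_pos":[0,0,0.1],"spin":0},{"fingers":0.8,"delta_pos":[0,0,0.2],"spin":0},{"fingers":0.8,"delta_pos":[0,0,0.3],"spin":0},{"fingers":0.8,"delta_pos":[0,0,0.35],"spin":0},{"fingers":0.8,"delta_pos":[0,0,0.35],"spin":0}]';python3 d.py .6056,-.0156,.105,190.84
```

```text
time_s: 22.5
tcp_pos: [0.6056, -0.0154, 0.1059]
ee_rot: [[0.189, -0.982, 0.001], [-0.982, -0.189, -0.0], [0.0, -0.001, -1.0]]
wrist_force: [-4.8, 1.4, 6.8]
gripper_width: 0.158
t 22.5 tcp [ 0.6056 -0.0154  0.1059] yawY -169.11 F [-4.8  1.4  6.8] M [0.41 1.12 0.  ] w 13.7 j6 -3.0
.6056,-.0156,.105,190.84 -> [0.02 0.   0.09] spin 0.0
```

```bash
python3 -m inch '[{"fingers":0.8,"delta_pos":[0,0,0.05],"spin":0},{"fingers":0.8,"delta_pos":[0,0,0.1],"spin":0},{"fingers":0.8,"delta_pos":[0,0,0.1],"spin":0},{"fingers":0.8,"delta_pos":[0,0,0.1],"spin":0}]';python3 d.py .6056,-.0156,.105,190.84
```

```text
time_s: 22.9
tcp_pos: [0.6056, -0.0154, 0.1052]
ee_rot: [[0.189, -0.982, 0.001], [-0.982, -0.189, -0.0], [0.0, -0.001, -1.0]]
wrist_force: [-4.0, 1.1, 7.9]
gripper_width: 0.157
t 22.9 tcp [ 0.6056 -0.0154  0.1052] yawY -169.11 F [-4.   1.1  7.9] M [ 0.43  1.24 -0.06] w 13.7 j6 -3.0
.6056,-.0156,.105,190.84 -> [0.02 0.01 0.02] spin 0.1
```

```bash
python3 -m inch '[{"fingers":0.8,"delta_pos":[0,0,0.05],"spin":0},{"fingers":0.8,"delta_pos":[0,0,0.1],"spin":0},{"fingers":0.8,"delta_pos":[0,0,0.1],"spin":0},{"fingers":0.8,"delta_pos":[0,0,0.1],"spin":0}]';python3 d.py
```

```text
time_s: 23.3
tcp_pos: [0.6056, -0.0154, 0.105]
ee_rot: [[0.189, -0.982, 0.001], [-0.982, -0.189, -0.0], [0.001, -0.001, -1.0]]
wrist_force: [-6.1, 1.7, 11.3]
gripper_width: 0.156
t 23.3 tcp [ 0.6056 -0.0154  0.105 ] yawY -169.09 F [-6.1  1.7 11.3] M [0.55 1.74 0.01] w 13.5 j6 -3.0
```

```bash
python3 -m inch '[{"fingers":0.8,"delta_pos":[0,0,0.05],"spin":0},{"fingers":0.8,"delta_pos":[0,0,0.1],"spin":0},{"fingers":0.8,"delta_pos":[0,0,0.1],"spin":0},{"fingers":0.8,"delta_pos":[0,0,0.1],"spin":0}]';python3 d.py;python3 - <<'E'
from h import *
b=capture("side")[:,:,::-1];a=capture("top")[:,:,::-1]
cv2.imwrite("pics/s12.png",b.copy());cv2.imwrite("pics/t12.png",a.copy())
cv2.imwrite("pics/c12.png",np.hstack([cv2.resize(b[135:225,205:285],(400,450),interpolation=2),cv2.resize(a[145:235,225:305],(400,450),interpolation=2)]))
E
python3 covfit.py 12 .090 .5904,-.0191,.189
```

```text
time_s: 23.7
tcp_pos: [0.6056, -0.0154, 0.105]
ee_rot: [[0.19, -0.982, 0.002], [-0.982, -0.19, -0.001], [0.001, -0.001, -1.0]]
wrist_force: [-7.6, 1.7, 15.4]
gripper_width: 0.155
t 23.7 tcp [ 0.6056 -0.0154  0.105 ] yawY -169.08 F [-7.6  1.7 15.4] M [ 0.65  2.25 -0.03] w 13.5 j6 -3.0
('top', 'side') [ 0.5929 -0.0258  0.1805] 10.34 -275
('top',) [ 0.5963 -0.0257  0.1821] 10.43 -130
('side',) [ 0.5864 -0.0197  0.3485] 19.97 -154
```

View pics/c12.png

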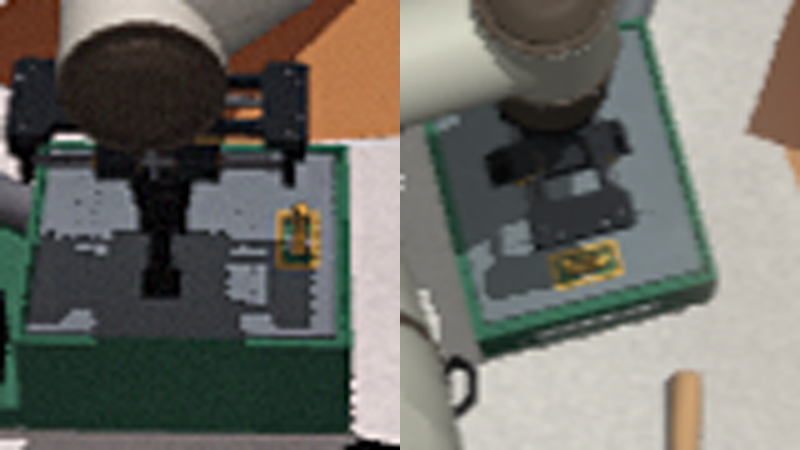

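The cover sits inside the rim with an even green margin, the button shows through the slot, and the height stays at 0.105 while the force rises. So it is on the flange. I'll hold briefly, recheck, then hand in.

```bash
python3 -m inch '[{"fingers":0.8,"delta_pos":[0,0,0],"spin":0},{"fingers":0.8,"delta_pos":[0,0,0],"spin":0},{"fingers":0.8,"delta_pos":[0,0,0],"spin":0},{"fingers":0.8,"delta_pos":[0,0,0],"spin":0},{"fingers":0.8,"delta_pos":[0,0,0],"spin":0},{"fingers":0.8,"delta_pos":[0,0,0],"spin":0}]';python3 d.py
python3 - <<'E'
from station import *
print(finish_job())
E
```

```text
time_s: 24.4
tcp_pos: [0.6056, -0.0154, 0.105]
ee_rot: [[0.19, -0.982, 0.002], [-0.982, -0.19, -0.001], [0.001, -0.001, -1.0]]
wrist_force: [-7.9, 2.9, 16.3]
gripper_width: 0.157
t 24.4 tcp [ 0.6056 -0.0154  0.105 ] yawY -169.08 F [-7.9  2.9 16.3] M [ 0.62  2.23 -0.03] w 13.6 j6 -3.0
the job is handed in; nothing more can be done
None
```

I laid the bar in its cradles, turned the button in line, fitted the cover over it, and handed the job in at 24.4 s with the gripper still holding the cover pressed down. The hand-in gives no verdict.

**What I did**
- **Bar:** I set the aluminium bar with the orange tab into both notches and let go only after feeling about 7 N of contact. The side picture showed it lying across both cradles.
- **Button:** I gripped the turn-button and turned it about 62° anticlockwise, until the twist reversed from 0.05 to -0.2 N m at its stop. In the next picture it pointed left to right, in line with the slot.
- **Cover:** I carried it by its handle, slot end to the front, lowered it over the button and pressed it down.

**Last checks**
- **Pressed flush:** the tool height stayed at 0.105 m while the upward force rose from 11 to 16 N, so the cover is on the rigid flange.
- **In the pocket:** the last pictures show an even green margin all round and the button in the slot.
- **Bystanders:** none looked moved in the pictures I viewed, but I did not measure them.

**What disagreed**
- Once the cover was inside the box, my automatic edge fit of its position stopped being reliable; it locked onto the box's edges. For the final position I relied on the fit made just before lowering, the tool position and the pictures.
- A sideways force of about 8 N grew as I pressed. I did not explain it, but the tool position did not shift.

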